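# Close up a row of battery cells against the stacking jig's end stop

### The job

Straighten the loose row of four battery cells in the stacking jig, set the fifth cell from the bench down at its tail, facing the same way, and push all five along the jig as one straight block until the front cell is up against the rubber end stop. Slide the four, do not lift, tip or let the row buckle; press the block home with about 12 newtons for a second, never squeezing it with more than 20, and leave the five standing straight and closed up against the stop. Disturb nothing else on the bench.

Things in the scene. Friction and masses are not known exactly. Their poses are not given: they have to be found in the camera images.
- jig: stacking jig, fixed: steel base plate 420 mm long (x) x 110 mm wide (y) x 8 mm thick. Origin at the centre of the plate's underside, on the bench; cells stand on the plate, 8 mm higher. The row is pushed along the jig's +x. From x = -210 to -54 mm the plate is open at the sides; this open end is where the row starts
- jig_mouth (a point): mouth of the channel, on the plate's top at jig x = -20 mm, y = 0. From here two straight rails, 12 mm high above the plate and 62 mm apart (10 mm thick each), run in +x to x = 205 mm, centred on y = 0; from here back to x = -54 mm they flare out to 80 mm apart; a cell that comes in off centre under load can jam here
- stop_range (a point): on the plate's top at jig x = 110 mm, y = 0: middle of the range of the end stop, a steel bracket 56 mm wide and 46 mm high. Its springy rubber face looks at the row (to -x), gives 1 mm for each 3 N and at most 6 mm. It is clamped wherever the last job left it, its face between x = 90 and 130 mm; its exact place is not measured
- row1_center (a point): front cell of the row; point at its centre, half-way up. Plain aluminium prismatic cell 22 mm thick (x, along the jig) x 56 mm wide (y) x 65 mm tall (z), about 0.14 kg, two brass posts 5 mm high on top. It stands upright on the jig's open end, broad faces to its neighbours. The row is loose: gaps of 2 to 6 mm, cells up to 5 mm off the centre line and 2 degrees askew
- row2_center (a point): second cell of the row; point at its centre; same make: plain aluminium prismatic cell, 22 mm thick (its x) x 56 mm wide (its y) x 65 mm tall (its z), two brass posts 5 mm high on top, about 0.14 kg
- row3_center (a point): third cell of the row; point at its centre; same make: plain aluminium prismatic cell, 22 mm thick (its x) x 56 mm wide (its y) x 65 mm tall (its z), two brass posts 5 mm high on top, about 0.14 kg
- row4_center (a point): tail cell of the row, nearest the open end of the jig, with about 50 mm of free plate behind it; point at its centre; same make: plain aluminium prismatic cell, 22 mm thick (its x) x 56 mm wide (its y) x 65 mm tall (its z), two brass posts 5 mm high on top, about 0.14 kg
- fifth_center (a point): the fifth cell, standing upright on the bench by the open end of the jig; point at its centre, half-way up; same make: plain aluminium prismatic cell, 22 mm thick (its x) x 56 mm wide (its y) x 65 mm tall (its z), two brass posts 5 mm high on top, about 0.14 kg. It can be gripped across its 56 mm width, which leaves its broad faces free
- squat_cell: a cell of another make, not wanted: 34 x 48 mm and only 40 mm tall, standing on the bench near the fifth cell (either may be the nearer to the robot); origin at the centre of its underside. Leave it alone
- multimeter: handheld meter lying on the bench, 160 x 78 x 34 mm; origin under its centre; leave it alone
- nut_tray: low tray of terminal nuts, 80 x 110 x 22 mm; origin under its centre; leave it alone
- tape_roll: roll of amber tape lying flat, 90 mm across, 19 mm high; origin under its centre; leave it alone
- end_plate: loose pack end plate lying flat, 70 x 64 x 5 mm; origin under its centre; leave it alone
- driver: screwdriver lying on the bench, 170 mm long; leave it alone
Things that resemble listed ones, but are neither listed nor needed, are in the scene too. What is shaped like the part that bears row2_center but green or orange is not meant.

How it is judged (in metres and radians):
On the way:
1. with the fifth cell closed up to the row, the block is pressed home against the end stop, so that at least 4 N reaches the front cell, for 0.4 s (contact force between row1 and row2 above 4 N and horizontal distance between row4_center and fifth_center below 0.0245 m and x of row1_center in the frame of jig above 0.07 m), for 0.4 s.
At the end, for the whole second after the job is handed in: all five cells stand upright (0.06 rad), square (0.08 rad) and still on the plate between the rails, row1 foremost (centre past jig x = 70 mm) and still bearing on the stop (0.5 N passes from row2), the fifth last; each centre within 24.5 mm of the next and 5 mm of the jig's centre line (y of row1_center in the frame of jig between -0.005 and 0.005 m and angle between each of row1_center, row2_center, row3_center, row4_center, fifth_center's own z axis and vertical below 0.06 rad and angle between the x axis of each of row1_center, row2_center, row3_center, row4_center, fifth_center and the x axis of jig, either way round below 0.08 rad and z of row1_center in the frame of jig between 0.037 and 0.044 m and linear speed of each of row1, row2, row3, row4, fifth below 0.01 m/s and y of row2_center in the frame of jig between -0.005 and 0.005 m and z of row2_center in the frame of jig between 0.037 and 0.044 m and y of row3_center in the frame of jig between -0.005 and 0.005 m and z of row3_center in the frame of jig between 0.037 and 0.044 m and y of row4_center in the frame of jig between -0.005 and 0.005 m and z of row4_center in the frame of jig between 0.037 and 0.044 m and y of fifth_center in the frame of jig between -0.005 and 0.005 m and z of fifth_center in the frame of jig between 0.037 and 0.044 m and horizontal distance between row1_center and row2_center below 0.0245 m and horizontal distance between row2_center and row3_center below 0.0245 m and horizontal distance between row3_center and row4_center below 0.0245 m and horizontal distance between row4_center and fifth_center below 0.0245 m and x of row1_center in the frame of jig above 0.07 m and contact force between row1 and row2 above 0.5 N); the robot touches nothing.
It fails at once if two neighbouring cells are squeezed together with more than 20 N (contact force between row1 and row2 above 20 N or contact force between row2 and row3 above 20 N or contact force between row3 and row4 above 20 N or contact force between row4 and fifth above 20 N).
It fails at once if the row buckles: one of its four cells goes more than 20 mm off the jig's centre line, turns more than 0.35 rad out of square or tips more than 0.3 rad (y of any of row1_center, row2_center, row3_center, row4_center in the frame of jig above 0.02 m or y of any of row1_center, row2_center, row3_center, row4_center in the frame of jig below -0.02 m or angle between the x axis of any of row1_center, row2_center, row3_center, row4_center and the x axis of jig, either way round above 0.35 rad or angle between any of row1_center, row2_center, row3_center, row4_center's own z axis and vertical above 0.3 rad).
It fails at once if one of the four cells of the row is lifted off the jig by more than 12 mm (z of any of row1_center, row2_center, row3_center, row4_center in the frame of jig above 0.0525 m).
It fails at once if the fifth cell is let go with its foot more than 25 mm above the bench (height (world z) of fifth_center above 0.0575 m and contact force between the fingers and fifth below 0.02 N).
It fails at once if another thing on the bench is moved by more than 20 mm (distance of any of squat_cell, multimeter, nut_tray, tape_roll, end_plate, driver from where it was at the start of the episode above 0.02 m).
It also fails if it takes over 58 s, if anything falls off the work surface, if the arm or the gripper's body presses on something with over 40 N, if the wrist force passes 120 N, or if a joint passes its speed limit or range.

### The arm

A 6-joint arm with a two-finger parallel gripper is mounted at the origin on the work surface. World frame = base frame: x ahead of the robot, y to its left, z up, the work surface at z = 0. Lengths are in m, angles in degrees, forces in N, time in s.
With the tool pointing down it reaches from about 0.35 to 0.875 m from the base axis. Payload 4.2 kg.
Tool frame: the origin (TCP) lies midway between the tips of the shut fingers; the grasp point (between the pads) lies 19 mm behind it (r.grasp_offset is the distance from the TCP to the grasp point, in m); z points along the fingers, y is the direction in which the jaws open and shut (so a half turn about z gives the same grasp; the last joint's range is limited). The gripper opens to 87 mm and grips with 3 to 60 N. Pads are 19 mm wide; open, the fingers measure 117 mm over their backs; the gripper's body (75 mm by 190 mm) begins 51 mm behind the grasp point.
Start: joints at [-53.881, 22.042, 0.453, 0, -68.411, -14.817], TCP at [0.227, -0.582, 0.223] pointing down, gripper open.
Joint ranges: [-179.83, 179.83], [-69.29, 118.12], [-61.27, 80.66], [-181.25, 117.63], [-171.15, -9.14], [-177.46, 177.46]. Speed limits (degrees/s): [159.86, 159.86, 180, 180, 180, 180].

### API

Orientations are given as a 3x3 rotation matrix whose columns are the frame's x, y, z axes.
In Python, from station import r gives the robot as it stands.
- The arm moves only by the shell command python3 -m crank 'ROWS'. ROWS is JSON, a list of rows, each a list of 3 entries, a list of its own where there are three numbers: the closure, from -1 (fully open) to 1 (shut), so that 0 is half open, then the shift along the tool's x, y, z as a fraction of full scale, then the turn, a rotation vector about the tool's x, y, z as a fraction of full scale. In form: [[fingers, [dx, dy, dz], [wx, wy, wz]], ...]. A call has 1 to 8 rows; each row shifts and turns the commanded pose from where the row before left it, along the tool's axes as they then stand; what a row does not reach is not made up. Full scale, the value 1, is 100 mm for a shift and 45 degrees for a turn. A row lasts 1/10 s, in which the tool goes at most 50 mm and 8.59 degrees, less where a joint would pass 70% of its speed; a pose out of reach is approached as far as the arm can. A call with a number of a shift or a turn outside -1 to 1 is refused whole. A call with a gripper value outside its range is refused whole. The fingers move at their own pace and stop on an object; the grip force is fixed at half the most. Time passes only in rows, so rows that do not move let the fingers close. It gives the time, the measured TCP pose, the force and the opening at its end, in the units of the state.
- r.sense(): the state, without advancing time (a new reading comes with each control period).
- r.capture(name): name is "scene" or "top" or "wrist"; returns a dict with "img" (480x640x3 uint8, blue, green, red), "fx", "fy", "cx", "cy" (pixels), "R" (3x3) and "t" (3): a world point X has camera coordinates R X + t. Camera axes: x right, y down, z forward; pixel columns grow to the right and rows downward; lengths in m; the calibration is good to about 2 mm. The wrist camera is an equidistant fisheye: a pixel r from the principal point sees the ray r / f radians off the axis. A picture is of the moment at which its call begins. There is no depth.
- r.finish_job(): hands the job in, once; it reports no verdict.
The state is a dict: "time_s": time; "joints": joint angles; "joint_velocities": joint speeds; "effort": joint torques, N m; "tcp_pos": TCP position; "ee_rot": TCP orientation; "wrist_force": force on the tool from outside, world axes, zero at the start; "moment": the same for the moment, N m; "gripper_width": opening from 0.0 (shut) to 1.0 (fully open).
Only numpy, scipy, OpenCV 4.12 (cv2) and the standard library are available. Lean on these libraries where they do the work, as an engineer would, in place of code of your own. Each camera call takes 0.05 s, during which the arm holds its last target.

## Working session

There is one attempt and no reset: what is moved stays moved. The work goes in short steps, Python scripts to look and compute and a shell command to move; the robot and the scene stay as the last step left them, time stands still between calls to the robot, and variables do not carry over. Pictures are saved under pics/ and viewed, and the job is handed in when it is done.

```bash
ls; mkdir -p pics; python3 - <<'E'
from station import r
import cv2
s=r.sense();print(s)
for n in ["scene","top","wrist"]:
    c=r.capture(n);cv2.imwrite(f"pics/a_{n}.png",c["img"]);print(n,c["fx"],c["cx"],c["cy"],c["R"],c["t"])
E
```

```text
pics
{'time_s': 0.0, 'joints': array([-5.38802325e+01,  2.20925348e+01,  3.80642991e-01, -2.92192943e-02,
       -6.84103951e+01, -1.48157140e+01]), 'joint_velocities': array([ 0.03277461, -0.07290011,  0.08711759, -0.03175712, -0.04056825,
        0.02362358]), 'effort': array([ 1.63758115e-03, -3.90667248e+01,  1.87405550e+01,  4.21969995e+00,
        1.10513822e-02, -1.91849144e-04]), 'tcp_pos': array([ 0.22687117, -0.58173475,  0.22144621]), 'ee_rot': array([[-9.31733831e-01, -3.63140886e-01, -8.75046297e-04],
       [-3.63141929e-01,  9.31731681e-01,  2.00355451e-03],
       [ 8.77357962e-05,  2.18454552e-03, -9.99997610e-01]]), 'wrist_force': array([ 0.18940138, -0.30050689,  0.05444634]), 'moment': array([-3.69859720e-05,  7.46108063e-03, -1.61343442e-03]), 'gripper_width': 0.9993743434660851}
scene 565.2839039153746 315.0550886587083 238.5129895847133 [[-0.5637872   0.82578295 -0.0150503 ]
 [ 0.50456252  0.32993911 -0.79784512]
 [-0.65388122 -0.45740869 -0.60267458]] [ 0.36747143 -0.21059877  1.40479957]
top 619.0893590216446 320.3960868230242 254.54788436952705 [[ 0.02534944 -0.99951751  0.01794835]
 [-0.99481117 -0.02699153 -0.09809275]
 [ 0.09852988 -0.01536863 -0.99501541]] [-0.10382384  0.57940597  1.33249102]
wrist 371.64829954431775 319.5000665846296 240.4243553051065 [[-0.36239103  0.93202467  0.00166212]
 [ 0.88818668  0.34480429  0.3037012 ]
 [ 0.2824839   0.11153486 -0.95276588]] [ 0.62309089 -0.03733567  0.39091301]
```

View pics/a_top.png

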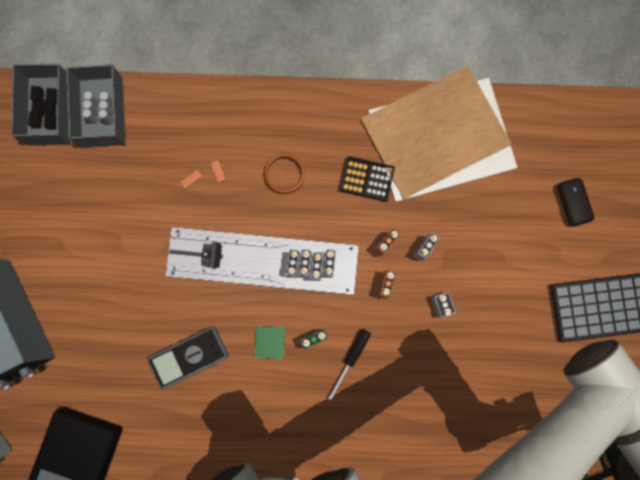

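View pics/a_scene.png

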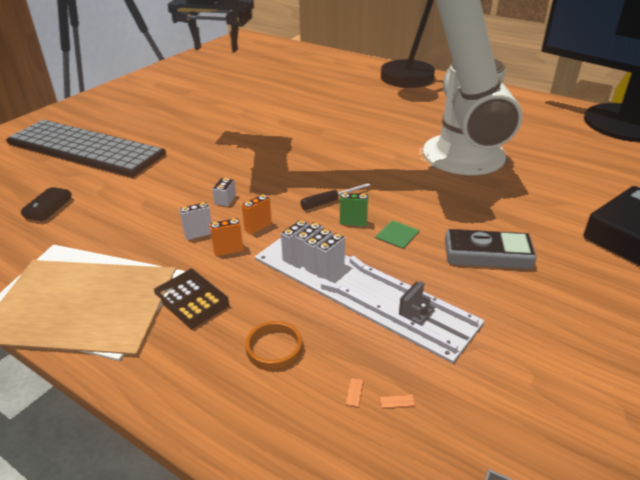

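View pics/a_wrist.png

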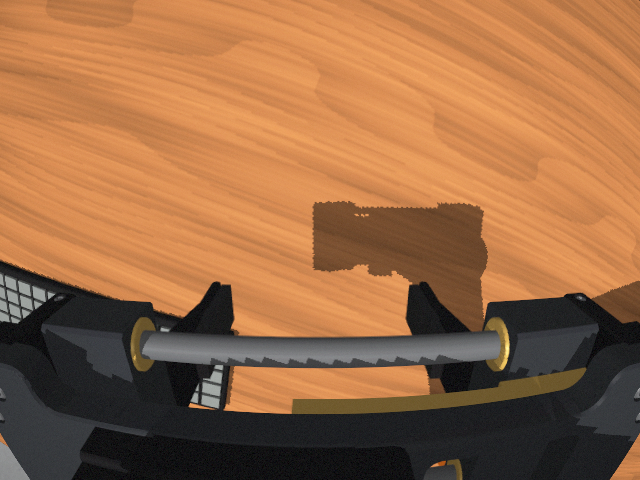

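Top view: the jig runs from (360,268) to (168,253), with +x to the left. The row's posts lie at x 290–330, and the stop is at (211,254). Candidates for the fifth cell: a grey cell at top (427,245) / scene (196,220), a grey squat one at (443,305) / (224,192), orange ones at (387,242) and (387,284), and a green one at (314,338). The tall plain grey one at (427,245) fits the description. I'll check it in a crop.

```bash
cat > h.py <<'E'
from station import r
import cv2, numpy as np
def ray(c,u,v,fish=False):
    if fish:
        d=np.array([(u-c["cx"])/c["fx"],(v-c["cy"])/c["fy"]]);t=np.hypot(*d)
        p=np.array([*(d/t*np.sin(t)),np.cos(t)])
    else: p=np.array([(u-c["cx"])/c["fx"],(v-c["cy"])/c["fy"],1])
    R=np.array(c["R"]);o=-R.T@c["t"];d=R.T@p
    return o,d/np.linalg.norm(d)
def onz(c,u,v,z,fish=False):
    o,d=ray(c,u,v,fish);return o+d*(z-o[2])/d[2]
def tri(rays):
    A=np.zeros((3,3));b=np.zeros(3)
    for o,d in rays:
        P=np.eye(3)-np.outer(d,d);A+=P;b+=P@o
    x=np.linalg.solve(A,b);return x,[np.linalg.norm((np.eye(3)-np.outer(d,d))@(x-o)) for o,d in rays]
def proj(c,X,fish=False):
    p=np.array(c["R"])@X+c["t"]
    if fish:
        t=np.arctan2(np.hypot(p[0],p[1]),p[2]);n=np.hypot(p[0],p[1]);return c["cx"]+c["fx"]*t*p[0]/n,c["cy"]+c["fy"]*t*p[1]/n
    return c["fx"]*p[0]/p[2]+c["cx"],c["fy"]*p[1]/p[2]+c["cy"]
E
python3 - <<'E'
import cv2,numpy as np
t=cv2.imread("pics/a_top.png");s=cv2.imread("pics/a_scene.png")
cv2.imwrite("pics/b_top.png",cv2.resize(t[215:325,265:465],None,fx=4,fy=4,interpolation=cv2.INTER_CUBIC))
cv2.imwrite("pics/b_scene.png",cv2.resize(s[165:300,170:350],None,fx=4.4,fy=4.4,interpolation=cv2.INTER_CUBIC))
cv2.imwrite("pics/b_jig.png",cv2.resize(t[215:305,160:365],None,fx=3.9,fy=3.9,interpolation=cv2.INTER_CUBIC))
E
```

```text
(no output)
```

View pics/b_top.png

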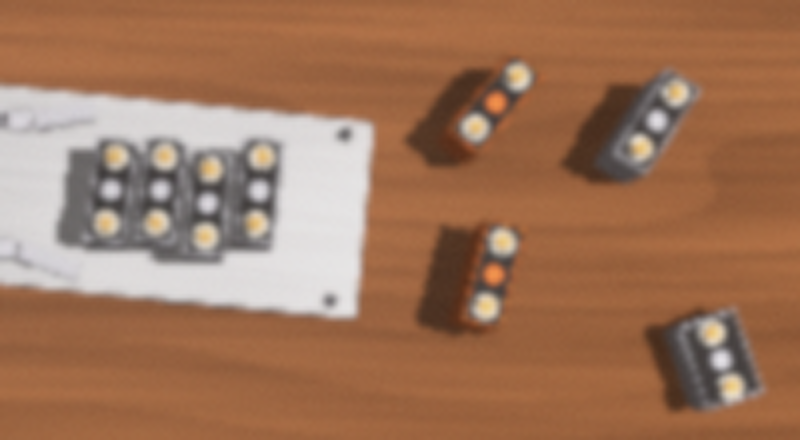

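View pics/b_scene.png

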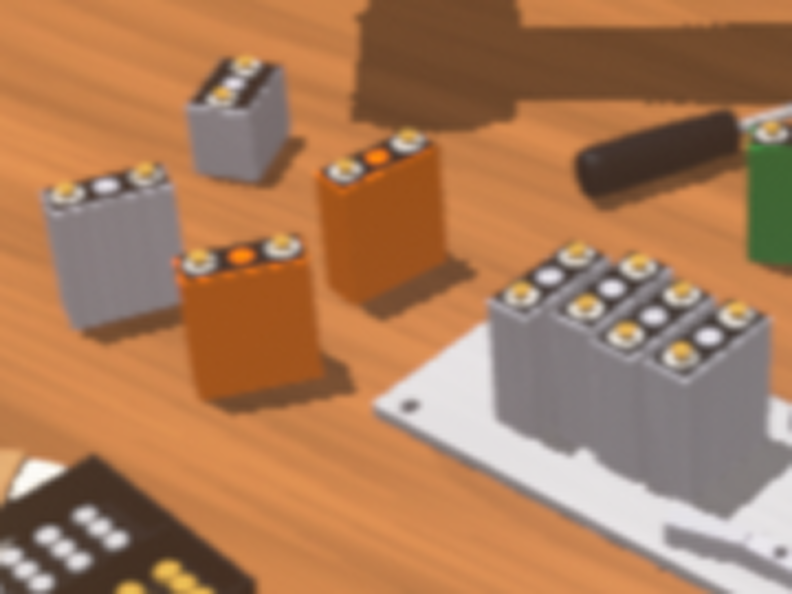

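View pics/b_jig.png

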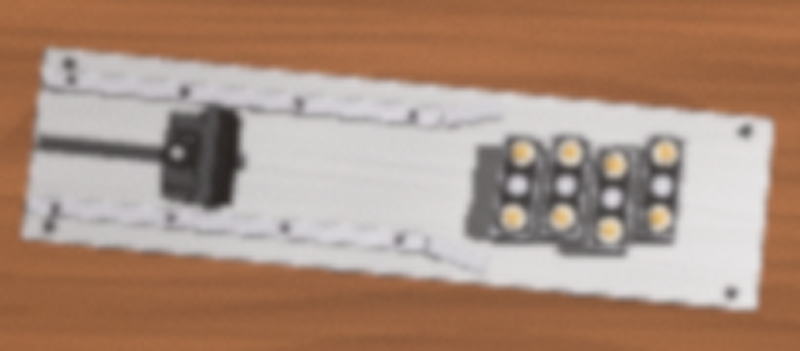

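The crop confirms it: the tall plain grey cell with a white centre dot is the fifth, and the squat cell is clearly shorter. Next I'll measure the posts, jig corners and stop in both views.

```bash
cat > m.py <<'E'
from h import *
def posts(img,x0,x1,y0,y1,s=6):
    # white-ish ring + brass: brass blobs
    I=cv2.resize(img[y0:y1,x0:x1],None,fx=s,fy=s,interpolation=cv2.INTER_CUBIC)
    H=cv2.cvtColor(I,cv2.COLOR_BGR2HSV)
    m=cv2.inRange(H,(14,60,150),(35,255,255))
    n,l,st,ce=cv2.connectedComponentsWithStats(m)
    return [((c[0]+.5)/s-.5+x0,(c[1]+.5)/s-.5+y0,int(a[4])) for c,a in zip(ce[1:],st[1:]) if a[4]>25]
if __name__=="__main__":
    t=r.capture("top");s=r.capture("scene")
    print("TOP");[print(np.round(p,2)) for p in posts(t["img"],280,460,220,320)]
    print("SC");[print(np.round(p,2)) for p in posts(s["img"],175,350,175,290)]
    I=t["img"][215:305,155:365];H=cv2.cvtColor(I,cv2.COLOR_BGR2HSV)
    m=cv2.inRange(H,(0,0,130),(179,60,255))
    cs,_=cv2.findContours(m,cv2.RETR_EXTERNAL,cv2.CHAIN_APPROX_NONE);c=max(cs,key=cv2.contourArea)
    rc=cv2.minAreaRect(c);b=cv2.boxPoints(rc)+[155,215];print(b)
    P=np.array([onz(t,*q,0.008) for q in b]);print(P,[np.linalg.norm(P[i]-P[(i+1)%4]) for i in range(4)],P.mean(0))
E
python3 m.py
```

```text
TOP
[394.11 233.08 626.  ]
[433.52 237.46 446.  ]
[383.6  246.26 412.  ]
[424.82 251.59 566.  ]
[292.95 253.47 488.  ]
[305.7  253.45 381.  ]
[330.31 253.58 458.  ]
[316.82 256.74 527.  ]
[303.26 270.15 425.  ]
[290.94 270.37 408.  ]
[328.18 270.34 491.  ]
[390.47 274.61 537.  ]
[315.73 273.53 390.  ]
[386.23 290.98 539.  ]
[442.67 297.66 463.  ]
[447.48 311.04 490.  ]
SC
[225.07 178.21 619.  ]
[220.08 185.9  443.  ]
[344.9  193.43 515.  ]
[262.24 195.39 563.  ]
[255.17 200.22 222.  ]
[247.78 201.93 646.  ]
[202.41 202.91 774.  ]
[176.47 203.72  53.  ]
[179.78 204.3   99.  ]
[338.73 215.03 958.  ]
[184.23 207.05 800.  ]
[233.41 219.13 723.  ]
[300.56 220.93 773.  ]
[214.63 222.61 787.  ]
[224.38 222.64 262.  ]
[314.54 223.58 789.  ]
[324.66 229.96 689.  ]
[287.54 230.23 671.  ]
[302.62 233.41 574.  ]
[337.   234.49 793.  ]
[311.75 239.63 588.  ]
[324.36 244.34 648.  ]
[207.29 262.1  111.  ]
[175.08 268.37 127.  ]
[181.08 269.68  29.  ]
[227.79 269.82  41.  ]
[[165.19385529 276.2628212 ]
 [170.0565567  226.42015171]
 [358.60342407 244.81496811]
 [353.74072266 294.65763855]]
[[ 0.52635934  0.25386107  0.008     ]
 [ 0.63808361  0.24860315  0.008     ]
 [ 0.6082804  -0.17395238  0.008     ]
 [ 0.49651064 -0.16528575  0.008     ]] [np.float64(0.11184792520536599), np.float64(0.42360524963628404), np.float64(0.11210526876505757), np.float64(0.42020828847765307)] [0.5673085  0.04080652 0.008     ]
```

```bash
python3 - <<'E'
from h import *
t=r.capture("top");s=r.capture("scene")
# pairs: (top, scene): post A (far,+x world) , B
prs={"f":[((433.52,237.46),(184.23,207.05)),((424.82,251.59),(202.41,202.91))],
"r1":[((292.95,253.47),(324.36,244.34)),((290.94,270.37),(337.,234.49))],
"r2":[((305.7,253.45),(311.75,239.63)),((303.26,270.15),(324.66,229.96))],
"r3":[((316.82,256.74),(302.62,233.41)),((315.73,273.53),(314.54,223.58))],
"r4":[((330.31,253.58),(287.54,230.23)),((328.18,270.34),(300.56,220.93))],
"sq":[((442.67,297.66),(220.08,185.9)),((447.48,311.04),(225.07,178.21))]}
for k,v in prs.items():
    X=[]
    for a,b in v:
        x,e=tri([ray(t,*a),ray(s,*b)]);X.append(x);print(k,np.round(x,4),np.round(e,4))
    d=X[0]-X[1];print("  mid",np.round((X[0]+X[1])/2,4),"len",np.linalg.norm(d),"axis y ang",np.degrees(np.arctan2(d[1],d[0])))
# jig edges by line fits
I=cv2.cvtColor(t["img"],cv2.COLOR_BGR2HSV);m=cv2.inRange(I,(0,0,140),(179,70,255))
def edge_h(cols,r0,r1,first):
    o=[]
    for x in cols:
        col=t["img"][r0:r1,x].astype(float);g=col[:,0]  # blue: high on plate
        idx=np.where(g>100)[0]
        if len(idx)==0: continue
        i=idx[0] if first else idx[-1]; j=i-1 if first else i+1
        f=(100-g[j])/(g[i]-g[j]); o.append((x,r0+j+(f if first else -f)))
    return np.array(o)
def edge_v(rows,c0,c1,first):
    o=[]
    for y in rows:
        g=t["img"][y,c0:c1,0].astype(float);idx=np.where(g>100)[0]
        i=idx[0] if first else idx[-1]; j=i-1 if first else i+1
        f=(100-g[j])/(g[i]-g[j]); o.append((c0+j+(f if first else -f),y))
    return np.array(o)
E={"far":edge_h(range(180,350),215,300,1),"near":edge_h(range(175,348),215,310,0),"px":edge_v(range(235,272),150,200,1),"mx":edge_v(range(252,288),300,372,0)}
L={}
for k,p in E.items():
    W=np.array([onz(t,*q,0.008)[:2] for q in p])
    l=cv2.fitLine(W.astype(np.float32),cv2.DIST_HUBER,0,0.0005,1e-4).ravel();L[k]=l;print(k,np.round(l,4),"ang",np.degrees(np.arctan2(l[1],l[0])))
def X(a,b):
    A=np.array([[a[0],-b[0]],[a[1],-b[1]]]);s_=np.linalg.solve(A,b[2:]-a[2:]);return a[2:]+s_[0]*a[:2]
C=[X(L[a],L[b]) for a in("far","near") for b in("px","mx")];C=np.array(C);print(C,C.mean(0))
print(np.linalg.norm(C[0]-C[1]),np.linalg.norm(C[2]-C[3]),np.linalg.norm(C[0]-C[2]),np.linalg.norm(C[1]-C[3]))
E
```

```text
f [ 0.6214 -0.3299  0.0698] [0. 0.]
f [ 0.5902 -0.3113  0.069 ] [0.0003 0.0003]
  mid [ 0.6058 -0.3206  0.0694] len 0.036223611504610925 axis y ang -30.784465158037644
r1 [ 0.5779 -0.0294  0.0765] [0.0002 0.0002]
r1 [ 0.5418 -0.0262  0.0769] [0.0002 0.0002]
  mid [ 0.5598 -0.0278  0.0767] len 0.03625340991406598 axis y ang -5.107167997111722
r2 [ 0.5786 -0.0563  0.0762] [0.0004 0.0004]
r2 [ 0.5429 -0.0522  0.0773] [0.0003 0.0003]
  mid [ 0.5607 -0.0542  0.0767] len 0.03592362477723074 axis y ang -6.5057377636324185
r3 [ 0.5723 -0.0803  0.0763] [0.0002 0.0002]
r3 [ 0.5364 -0.0788  0.0773] [0.0002 0.0002]
  mid [ 0.5544 -0.0795  0.0768] len 0.035909138801835785 axis y ang -2.3459081332658385
r4 [ 0.5798 -0.1087  0.0767] [0.0002 0.0002]
r4 [ 0.5439 -0.105   0.0776] [0.0002 0.0002]
  mid [ 0.5619 -0.1069  0.0771] len 0.036028770850829346 axis y ang -5.823726661262478
sq [ 0.4935 -0.3557  0.0433] [0.0004 0.0004]
sq [ 0.465  -0.3662  0.0446] [0.0002 0.0002]
  mid [ 0.4792 -0.361   0.044 ] len 0.03042976874098881 axis y ang 20.20415067789991
far [0.0706 0.9975 0.6269 0.0708] ang 85.95334
near [0.0726 0.9974 0.5107 0.0411] ang 85.8386
px [ 0.9971 -0.0766  0.5774  0.252 ] ang -4.394992
mx [ 0.9977 -0.0671  0.5514 -0.1707] ang -3.8481417
[[ 0.6393646   0.247219  ]
 [ 0.60952044 -0.17463535]
 [ 0.5263091   0.25590825]
 [ 0.4955414  -0.16696864]] [0.5676839  0.04038081]
0.4229087 0.42399472 0.113388956 0.1142366
```

Posts triangulate to 0.070 m on the bench and 0.077 m on the plate, which matches cell plus plate height. The jig centre is about (0.568, 0.040), with its x axis at 85.9°.

Plan:
1. Close the jaws over each row cell on the centre line to square it, with no lift.
2. Bring the fifth cell to the tail.
3. Push with the fifth held.

I'll write a helper that gives deltas in tool axes.

```bash
cat > d.py <<'E'
import sys
from h import *
C=np.array([0.5677,0.0404]);A=np.radians(85.87);U=np.array([np.cos(A),np.sin(A)]);V=np.array([-U[1],U[0]])
def jp(x,y=0): return C+U*x+V*y
def tojig(p): d=np.asarray(p)[:2]-C;return d@U,d@V
def delta(xyz,yang=None):
    s=r.sense();R=s["ee_rot"];p=s["tcp_pos"]
    d=R.T@(np.array(xyz)-p)*10
    print("t",s["time_s"],"tcp",np.round(p,4),"jig",np.round(tojig(p),4),"F",np.round(s["wrist_force"],2),"w",round(s["gripper_width"],3))
    print("shift/100mm in tool axes",np.round(d,4))
    a=np.degrees(np.arctan2(R[1,1],R[0,1]))
    if yang is not None:
        e=(yang-a+90)%180-90;print("yaw now",round(a,2),"turn tool z (x45):",round(-e/45,4))
    # tilt fix
    z=R[:,2];c=np.cross(z,[0,0,-1]);print("tilt fix rotvec tool/45deg",np.round(np.degrees(R.T@c)/45,4))
if __name__=="__main__":
    k=sys.argv
    if k[1]=="j": p=jp(float(k[2]),float(k[3]))
    else: p=[float(k[2]),float(k[3])]
    delta([p[0],p[1],float(k[4])],float(k[5]) if len(k)>5 else None)
E
python3 d.py j -0.147 0 0.15 -4.13
python3 -m crank '[[-1,[0,0,0],[0,0,-0.18]],[-1,[0,0,0],[0,0,-0.18]],[-1,[0,0,0],[0,0,-0.18]],[-1,[0,0,0],[0,0,-0.18]],[-1,[0,0,0],[0,0,-0.18]],[-1,[0,0,0],[0,0,-0.18]],[-1,[0,0,0],[0,0,-0.18]],[-1,[0,0,0],[0,0,-0.18]]]'
python3 d.py j -0.147 0 0.15 -4.13
```

```text
t 0.35 tcp [ 0.227  -0.5822  0.2223] jig [-0.6455  0.295 ] F [-0.2   0.67 -0.05] w 1.006
shift/100mm in tool axes [-4.8043  3.2352  0.7244]
yaw now 111.3 turn tool z (x45): -1.4349
tilt fix rotvec tool/45deg [ 0.0006 -0.0001  0.    ]
time_s: 1.15
tcp_pos: [0.227, -0.5822, 0.2225]
ee_rot: [[-0.062, -0.998, -0.0], [-0.998, 0.062, 0.0], [-0.0, 0.0, -1.0]]
wrist_force: [-0.0, 0.7, -0.3]
gripper_width: 1.0
t 1.15 tcp [ 0.227  -0.5822  0.2225] jig [-0.6455  0.2949] F [-0.05  0.68 -0.27] w 1.0
shift/100mm in tool axes [-4.9559 -2.9982  0.7256]
yaw now 176.43 turn tool z (x45): 0.0125
tilt fix rotvec tool/45deg [0.     0.0002 0.    ]
```

```bash
python3 -m crank '[[-1,[-0.41,-0.25,0],[0,0,0]],[-1,[-0.41,-0.25,0],[0,0,0]],[-1,[-0.41,-0.25,0],[0,0,0]],[-1,[-0.41,-0.25,0],[0,0,0]],[-1,[-0.41,-0.25,0],[0,0,0]],[-1,[-0.41,-0.25,0],[0,0,0]],[-1,[-0.41,-0.25,0],[0,0,0]],[-1,[-0.41,-0.25,0],[0,0,0]]]'
python3 d.py j -0.147 0 0.15 -4.13
```

```text
time_s: 1.95
tcp_pos: [0.4498, -0.2669, 0.2229]
ee_rot: [[-0.068, -0.998, 0.001], [-0.998, 0.068, -0.0], [0.0, -0.001, -1.0]]
wrist_force: [0.3, -1.0, -0.6]
gripper_width: 1.0
t 1.95 tcp [ 0.4498 -0.2669  0.2229] jig [-0.315   0.0955] F [ 0.32 -1.04 -0.64] w 1.0
shift/100mm in tool axes [-1.6756 -0.9613  0.7297]
yaw now 176.11 turn tool z (x45): 0.0053
tilt fix rotvec tool/45deg [-0.0011 -0.0003  0.    ]
```

```bash
python3 -m crank '[[-1,[-0.42,-0.25,0],[0,0,0]],[-1,[-0.42,-0.25,0],[0,0,0]],[-1,[-0.42,-0.25,0],[0,0,0]],[-1,[-0.42,-0.24,0],[0,0,0]],[-1,[0,0,0.3],[0,0,0]],[-1,[0,0,0.3],[0,0,0]],[-1,[0,0,0],[0,0,0]]]'
python3 d.py j -0.147 0 0.15 -4.13
python3 - <<'E'
from d import *
c=r.capture("wrist");cv2.imwrite("pics/c_w.png",c["img"])
o=-np.array(c["R"]).T@c["t"];print("cam",o,"axis",c["R"][2])
for x in(-.21,-.147,-.1,0,.1,.2):
  for y in(-.055,0,.055): print(x,y,np.round(proj(c,np.array([*jp(x,y),.008]),True),0))
E
```

```text
time_s: 2.65
tcp_pos: [0.5561, -0.107, 0.1583]
ee_rot: [[-0.068, -0.998, -0.01], [-0.998, 0.068, 0.001], [0.0, 0.01, -1.0]]
wrist_force: [-0.3, -0.1, -0.8]
gripper_width: 1.0
t 2.65 tcp [ 0.5561 -0.107   0.1583] jig [-0.1479  0.0009] F [-0.34 -0.1  -0.79] w 1.0
shift/100mm in tool axes [-0.0087 -0.0102  0.0828]
yaw now 176.1 turn tool z (x45): 0.0051
tilt fix rotvec tool/45deg [ 0.0124 -0.0001 -0.    ]
cam [ 0.55146119 -0.18957323  0.31947423] axis [ 0.01287505  0.30256316 -0.95304237]
-0.21 -0.055 [251. 151.]
-0.21 0 [317. 151.]
-0.21 0.055 [382. 152.]
-0.147 -0.055 [254. 224.]
-0.147 0 [317. 224.]
-0.147 0.055 [379. 224.]
-0.1 -0.055 [256. 273.]
-0.1 0 [317. 274.]
-0.1 0.055 [377. 273.]
0 -0.055 [263. 362.]
0 0 [317. 363.]
0 0.055 [370. 362.]
0.1 -0.055 [270. 428.]
0.1 0 [317. 429.]
0.1 0.055 [363. 428.]
0.2 -0.055 [276. 476.]
0.2 0 [317. 477.]
0.2 0.055 [358. 476.]
```

View pics/c_w.png

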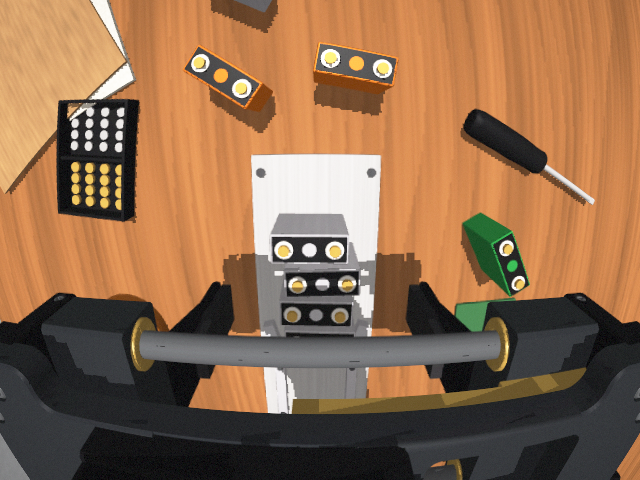

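The wrist view shows the open plate end at rows 155–260, columns ~251–381. The row's tail posts are at (283,250) and (335,250), and the projection agrees with my jig estimate. I'll check the centre line in this view.

```bash
python3 - <<'E'
from d import *
c=r.capture("wrist");I=c["img"][:,:,0].astype(float)
for row in(165,180,190,200,210,245):
    g=I[row,225:410];idx=np.where(g>130)[0]
    a,b=225+idx[0]-.5,225+idx[-1]+.5
    pa=onz(c,a,row,.008,True);pb=onz(c,b,row,.008,True)
    print(row,a,b,np.round(tojig(pa),4),np.round(tojig(pb),4),"mid y",(tojig(pa)[1]+tojig(pb)[1])/2)
E
python3 d.py j -0.147 0 0.026 -4.13
```

```text
165 254.5 383.5 [-0.1987 -0.0557] [-0.199   0.0543] mid y -0.0006740261771693117
180 255.5 382.5 [-0.1857 -0.0552] [-0.186   0.0539] mid y -0.0006302704404877318
190 254.5 381.5 [-0.1769 -0.0563] [-0.1772  0.0534] mid y -0.0014808411015559547
200 255.5 381.5 [-0.1681 -0.0558] [-0.1684  0.0537] mid y -0.0010139762337950248
210 255.5 381.5 [-0.1592 -0.0561] [-0.1595  0.0541] mid y -0.000987218047373263
245 257.5 379.5 [-0.1269 -0.0557] [-0.1272  0.0539] mid y -0.0008944386634673306
t 2.75 tcp [ 0.5593 -0.108   0.163 ] jig [-0.1486 -0.0024] F [ 0.69 -0.02  0.45] w 1.002
shift/100mm in tool axes [-0.0176  0.0231  1.3695]
yaw now 176.13 turn tool z (x45): 0.0058
tilt fix rotvec tool/45deg [ 0.0003 -0.0011  0.    ]
```

```bash
python3 -m crank '[[-1,[-0.016,0.02,0.3],[0,0,0.006]],[-1,[0,0,0.4],[0,0,0]],[-1,[0,0,0.4],[0,0,0]],[-1,[0,0,0.27],[0,0,0]],[-1,[0,0,0],[0,0,0]],[-1,[0,0,0],[0,0,0]],[-1,[0,0,0],[0,0,0]]]'
python3 d.py j -0.147 -0.0005 0.026 -4.13
```

```text
time_s: 3.45
tcp_pos: [0.5595, -0.1062, 0.0283]
ee_rot: [[-0.072, -0.997, 0.006], [-0.997, 0.072, -0.0], [-0.0, -0.006, -1.0]]
wrist_force: [0.1, -1.1, -0.7]
gripper_width: 1.004
t 3.45 tcp [ 0.5595 -0.1062  0.0283] jig [-0.1468 -0.0024] F [ 0.13 -1.14 -0.7 ] w 1.004
shift/100mm in tool axes [0.0023 0.0191 0.0234]
yaw now 175.85 turn tool z (x45): -0.0004
tilt fix rotvec tool/45deg [-0.007   0.0005  0.    ]
```

```bash
python3 -m crank '[[-1,[0,0,0],[0,0,0]],[-1,[0,0,0],[0,0,0]],[-1,[0,0,0],[0,0,0]]]'
python3 d.py j -0.147 -0.0005 0.026 -4.13
```

```text
time_s: 3.75
tcp_pos: [0.5576, -0.106, 0.0264]
ee_rot: [[-0.073, -0.997, 0.002], [-0.997, 0.073, 0.0], [-0.0, -0.002, -1.0]]
wrist_force: [-0.6, -0.0, -0.4]
gripper_width: 1.0
t 3.75 tcp [ 0.5576 -0.106   0.0264] jig [-0.1467 -0.0005] F [-0.56 -0.   -0.36] w 1.0
shift/100mm in tool axes [0.0028 0.0001 0.0045]
yaw now 175.83 turn tool z (x45): -0.0008
tilt fix rotvec tool/45deg [-0.002   0.0003  0.    ]
```

Settled, with y at −0.5 mm. Now I'll close on row4 to centre and square it.

```bash
python3 -m crank '[[-0.2,[0,0,0],[0,0,0]],[-0.2,[0,0,0],[0,0,0]],[-0.2,[0,0,0],[0,0,0]],[-0.2,[0,0,0],[0,0,0]]]'
python3 d.py j -0.147 -0.0005 0.026 -4.13
python3 - <<'E'
from h import *
for n in("top","wrist","scene"):
    c=r.capture(n)["img"]
    if n=="top": c=cv2.resize(c[215:305,160:365],None,fx=3.9,fy=3.9,interpolation=cv2.INTER_CUBIC)
    if n=="scene": c=cv2.resize(c[165:300,230:410],None,fx=4.4,fy=4.4,interpolation=cv2.INTER_CUBIC)
    cv2.imwrite(f"pics/d_{n}.png",c)
E
```

```text
time_s: 4.15
tcp_pos: [0.5574, -0.106, 0.0255]
ee_rot: [[-0.073, -0.997, 0.0], [-0.997, 0.073, -0.0], [-0.0, -0.0, -1.0]]
wrist_force: [1.1, 0.5, -0.8]
gripper_width: 0.721
t 4.15 tcp [ 0.5574 -0.106   0.0255] jig [-0.1467 -0.0003] F [ 1.06  0.51 -0.76] w 0.721
shift/100mm in tool axes [ 0.0025 -0.0022 -0.0051]
yaw now 175.84 turn tool z (x45): -0.0007
tilt fix rotvec tool/45deg [-0.0004  0.     -0.    ]
```

View pics/d_scene.png

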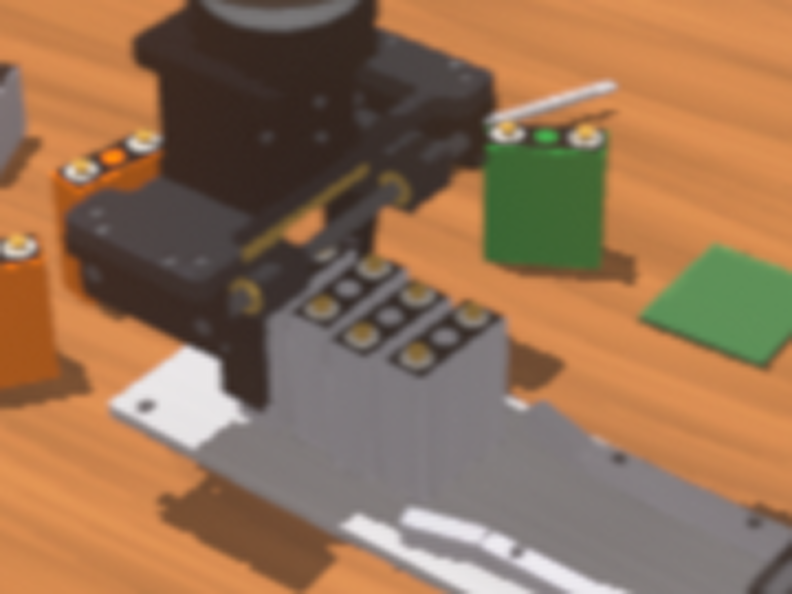

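View pics/d_wrist.png

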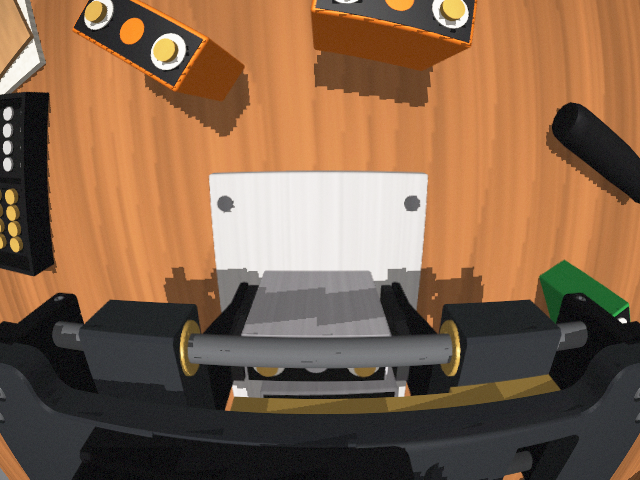

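The jaws are still closing; the wrist view shows row4 between the fingers, centred on the plate. I'll finish the grip, then move to row3.

```bash
python3 -m crank '[[-0.2,[0,0,0],[0,0,0]],[-0.2,[0,0,0],[0,0,0]],[-0.2,[0,0,0],[0,0,0]]]'
python3 -m crank '[[-1,[0,0,0],[0,0,0]],[-1,[0,0,0],[0,0,0]],[-1,[0,0,0],[0,0,0]],[-1,[-0.13,0,0],[0,0,0]],[-1,[-0.13,0,0],[0,0,0]],[-1,[0,0,0],[0,0,0]],[-1,[0,0,0],[0,0,0]]]'
python3 d.py j -0.1205 -0.0005 0.026 -4.13
```

```text
time_s: 4.6
tcp_pos: [0.5572, -0.106, 0.0255]
ee_rot: [[-0.073, -0.997, -0.0], [-0.997, 0.073, 0.0], [-0.0, 0.0, -1.0]]
wrist_force: [1.0, 0.7, -0.5]
gripper_width: 0.643
time_s: 5.3
tcp_pos: [0.5592, -0.0793, 0.0256]
ee_rot: [[-0.071, -0.997, -0.0], [-0.997, 0.071, -0.0], [0.0, 0.0, -1.0]]
wrist_force: [-0.1, 0.2, -1.1]
gripper_width: 0.993
t 5.3 tcp [ 0.5592 -0.0793  0.0256] jig [-1.2e-01 -1.0e-04] F [-0.1   0.17 -1.09] w 0.993
shift/100mm in tool axes [ 0.0053 -0.0039 -0.0041]
yaw now 175.92 turn tool z (x45): 0.001
tilt fix rotvec tool/45deg [ 0. -0. -0.]
```

Width 0.643 = 56 mm, so row4 is squared. Next row3, then row2.

```bash
python3 -m crank '[[-0.2,[0,-0.003,0],[0,0,0]],[-0.2,[0,0,0],[0,0,0]],[-0.2,[0,0,0],[0,0,0]],[-0.2,[0,0,0],[0,0,0]],[-0.2,[0,0,0],[0,0,0]],[-0.2,[0,0,0],[0,0,0]],[-0.2,[0,0,0],[0,0,0]]]'
python3 -m crank '[[-1,[0,0,0],[0,0,0]],[-1,[0,0,0],[0,0,0]],[-1,[0,0,0],[0,0,0]],[-1,[-0.13,0,0],[0,0,0]],[-1,[-0.12,0,0],[0,0,0]],[-1,[0,0,0],[0,0,0]],[-1,[0,0,0],[0,0,0]]]'
python3 d.py j -0.0949 -0.0005 0.026 -4.13
```

```text
time_s: 6.0
tcp_pos: [0.5591, -0.0802, 0.0254]
ee_rot: [[-0.073, -0.997, -0.001], [-0.997, 0.073, -0.0], [0.0, 0.001, -1.0]]
wrist_force: [-0.6, 0.6, -0.2]
gripper_width: 0.639
time_s: 6.7
tcp_pos: [0.5613, -0.0544, 0.0256]
ee_rot: [[-0.071, -0.997, 0.0], [-0.997, 0.071, -0.0], [0.0, -0.0, -1.0]]
wrist_force: [0.8, 0.0, 0.7]
gripper_width: 0.997
t 6.7 tcp [ 0.5613 -0.0544  0.0256] jig [-0.095  -0.0004] F [0.75 0.04 0.7 ] w 0.997
shift/100mm in tool axes [-0.001  -0.0007 -0.0042]
yaw now 175.91 turn tool z (x45): 0.001
tilt fix rotvec tool/45deg [-0. -0.  0.]
```

```bash
python3 -m crank '[[-0.2,[0,0,0],[0,0,0]],[-0.2,[0,0,0],[0,0,0]],[-0.2,[0,0,0],[0,0,0]],[-0.2,[0,0,0],[0,0,0]],[-0.2,[0,0,0],[0,0,0]],[-0.2,[0,0,0],[0,0,0]],[-0.2,[0,0,0],[0,0,0]]]'
python3 -m crank '[[-1,[0,0,0],[0,0,0]],[-1,[0,0,0],[0,0,0]],[-1,[0,0,0],[0,0,0]],[-1,[-0.13,0,0],[0,0,0]],[-1,[-0.13,0,0],[0,0,0]],[-1,[0,0,0],[0,0,0]],[-1,[0,0,0],[0,0,0]]]'
python3 d.py j -0.0686 -0.0005 0.026 -4.13
```

```text
time_s: 7.4
tcp_pos: [0.5613, -0.0553, 0.0255]
ee_rot: [[-0.073, -0.997, 0.0], [-0.997, 0.073, -0.0], [0.0, -0.0, -1.0]]
wrist_force: [1.0, -0.8, 0.1]
gripper_width: 0.64
time_s: 8.1
tcp_pos: [0.5632, -0.0284, 0.0256]
ee_rot: [[-0.071, -0.997, -0.0], [-0.997, 0.071, 0.0], [-0.0, 0.0, -1.0]]
wrist_force: [0.3, -0.6, 0.2]
gripper_width: 0.998
t 8.1 tcp [ 0.5632 -0.0284  0.0256] jig [-0.0689 -0.0004] F [ 0.34 -0.59  0.2 ] w 0.998
shift/100mm in tool axes [-0.0032 -0.0008 -0.0043]
yaw now 175.92 turn tool z (x45): 0.001
tilt fix rotvec tool/45deg [0. 0. 0.]
```

```bash
python3 -m crank '[[-0.2,[0,0,0],[0,0,0]],[-0.2,[0,0,0],[0,0,0]],[-0.2,[0,0,0],[0,0,0]],[-0.2,[0,0,0],[0,0,0]],[-0.2,[0,0,0],[0,0,0]],[-0.2,[0,0,0],[0,0,0]],[-0.2,[0,0,0],[0,0,0]]]'
python3 -m crank '[[-1,[0,0,0],[0,0,0]],[-1,[0,0,0],[0,0,0]],[-1,[0,0,0],[0,0,0]],[-1,[0,0,-0.4],[0,0,0]],[-1,[0,0,-0.4],[0,0,0]],[-1,[0,0,-0.4],[0,0,0]],[-1,[0.4,0,0],[0,0,0]],[-1,[0.4,0,0],[0,0,0]]]'
python3 d.py w 0.6058 -0.3206 0.15 -30.8
```

```text
time_s: 8.8
tcp_pos: [0.5627, -0.0294, 0.0255]
ee_rot: [[-0.073, -0.997, -0.001], [-0.997, 0.073, -0.0], [0.0, 0.001, -1.0]]
wrist_force: [-0.3, -0.3, 0.5]
gripper_width: 0.645
time_s: 9.6
tcp_pos: [0.5585, -0.1089, 0.1477]
ee_rot: [[-0.07, -0.998, 0.005], [-0.998, 0.07, 0.0], [-0.001, -0.005, -1.0]]
wrist_force: [0.2, 0.2, 0.1]
gripper_width: 1.0
t 9.6 tcp [ 0.5585 -0.1089  0.1477] jig [-0.1496 -0.0015] F [0.23 0.16 0.08] w 1.0
shift/100mm in tool axes [ 2.079  -0.6199 -0.0222]
yaw now 176.0 turn tool z (x45): 0.5956
tilt fix rotvec tool/45deg [-0.0059  0.001   0.    ]
```

```bash
python3 -m crank '[[-1,[0.416,-0.124,0],[0,0,0]],[-1,[0.416,-0.124,0],[0,0,0]],[-1,[0.416,-0.124,0],[0,0,0]],[-1,[0.416,-0.124,0],[0,0,0]],[-1,[0.416,-0.124,0],[0,0,0]],[-1,[0,0,0],[0,0,0.18]],[-1,[0,0,0],[0,0,0.18]],[-1,[0,0,0],[0,0,0.18]]]'
python3 -m crank '[[-1,[0,0,0],[0,0,0.056]],[-1,[0,0,0],[0,0,0]],[-1,[0,0,0],[0,0,0]],[-1,[0,0,0],[0,0,0]]]'
python3 d.py w 0.6058 -0.3206 0.15 -30.8
python3 - <<'E'
from d import *
c=r.capture("wrist");cv2.imwrite("pics/e_w.png",c["img"])
t=r.capture("top");I=t["img"];cv2.imwrite("pics/e_t.png",cv2.resize(I[215:325,265:465],None,fx=4,fy=4,interpolation=cv2.INTER_CUBIC))
from m import posts
for p in posts(c["img"],150,500,0,480,2):
    if p[2]>200: print(np.round(p,1), np.round(onz(c,p[0],p[1],.07,True),4))
T=posts(I,280,345,240,285);S=posts(r.capture("scene")["img"],280,345,205,255)
for p in T: X=onz(t,p[0],p[1],.078);print("T",np.round(p,1),np.round(X,4),np.round(tojig(X),4))
E
```

```text
time_s: 10.4
tcp_pos: [0.6039, -0.3216, 0.145]
ee_rot: [[-0.483, -0.876, -0.0], [-0.876, 0.483, 0.0], [-0.0, 0.0, -1.0]]
wrist_force: [-0.6, 0.0, 0.9]
gripper_width: 1.002
time_s: 10.8
tcp_pos: [0.604, -0.3209, 0.1455]
ee_rot: [[-0.514, -0.858, -0.0], [-0.858, 0.514, 0.0], [-0.0, 0.0, -1.0]]
wrist_force: [0.3, -0.0, -0.4]
gripper_width: 1.006
t 10.8 tcp [ 0.604  -0.3209  0.1455] jig [-0.3577 -0.0623] F [ 0.32 -0.   -0.35] w 1.006
shift/100mm in tool axes [-0.0114 -0.0136 -0.0449]
yaw now 149.06 turn tool z (x45): -0.0031
tilt fix rotvec tool/45deg [0. 0. 0.]
[  315.1    95.7 11585. ] [ 0.5531 -0.4097  0.07  ]
[ 315.7   38.  1864. ] [ 0.5334 -0.4419  0.07  ]
[ 321.1   69.  2990. ] [ 0.5411 -0.4226  0.07  ]
[ 220.8  143.9 8769. ] [ 0.6205 -0.4159  0.07  ]
[ 232.   109.5 2052. ] [ 0.6023 -0.4306  0.07  ]
[451.7  96.5 384. ] [ 0.4755 -0.3671  0.07  ]
[ 218.9  175.8 3392. ] [ 0.6331 -0.3991  0.07  ]
[425.6 126.9 404. ] [ 0.5015 -0.3577  0.07  ]
[ 462.6  170.2 1159. ] [ 0.492  -0.3201  0.07  ]
[ 229.6  210.6 1482. ] [ 0.6401 -0.3758  0.07  ]
[491.2 201.2 614. ] [ 0.482  -0.2901  0.07  ]
[ 373.3  221.5 3822. ] [ 0.5622 -0.3201  0.07  ]
[399.4 229.3 259. ] [ 0.5494 -0.3063  0.07  ]
[290.4 254.6 491. ] [ 0.6216 -0.3287  0.07  ]
[343.1 255.1 469. ] [ 0.5911 -0.31    0.07  ]
[ 167.6  306.  5379. ] [ 0.7259 -0.3417  0.07  ]
[493.3 285.1 355. ] [ 0.505  -0.2291  0.07  ]
[306.8 329.6 531. ] [ 0.6432 -0.2727  0.07  ]
[235.4 330.7 480. ] [ 0.6908 -0.2986  0.07  ]
[ 348.3  382.1 1698. ] [ 0.6414 -0.2123  0.07  ]
[ 198.   396.7 1080. ] [ 0.7634 -0.2593  0.07  ]
[287.3 408.6 261. ] [ 0.7005 -0.2123  0.07  ]
T [317.3 255.  400. ] [ 0.5759 -0.0812  0.078 ] [-0.1207 -0.0169]
T [329.7 256.5 346. ] [ 0.5734 -0.1077  0.078 ] [-0.1473 -0.0164]
T [316.1 271.9 475. ] [ 0.54   -0.0797  0.078 ] [-0.1218  0.019 ]
```

View pics/e_w.png

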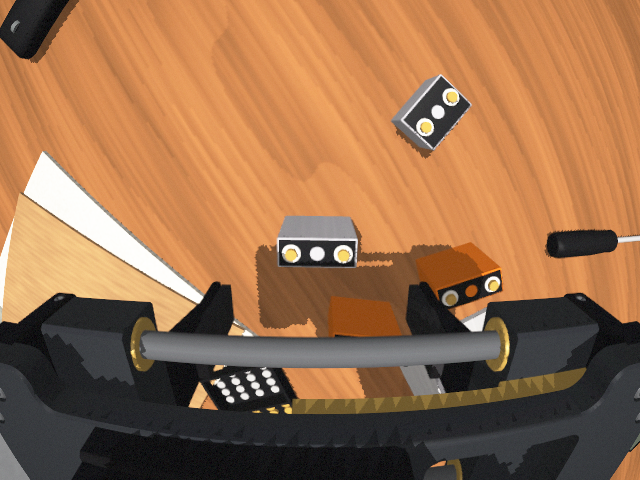

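View pics/e_t.png

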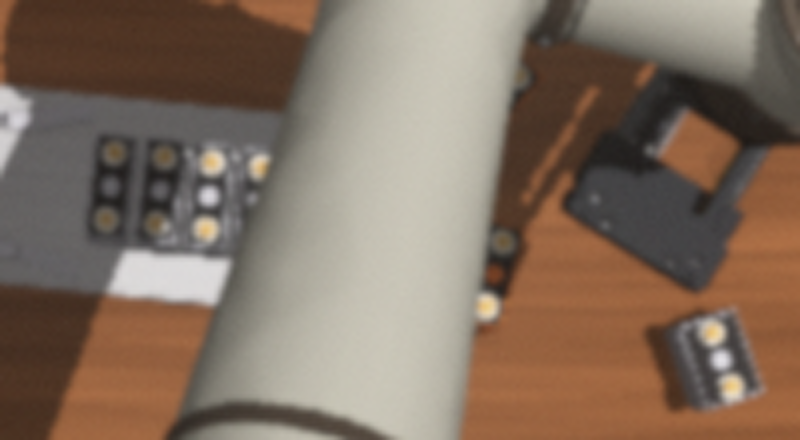

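The wrist view shows the fifth cell at (317,255) between the jaws, with the squat cell well clear at (437,112) and an orange one ahead at (365,315). Its position, (0.606, −0.320), agrees with the top/scene fix to about 1 mm. I'll descend and grip.

```bash
python3 -m crank '[[-1,[-0.019,-0.014,0.4],[0,0,0]],[-1,[0,0,0.4],[0,0,0]],[-1,[0,0,0.4],[0,0,0]],[-1,[0,0,0.075],[0,0,0]],[-1,[0,0,0],[0,0,0]],[-1,[0,0,0],[0,0,0]],[-1,[0,0,0],[0,0,0]]]'
python3 d.py w 0.6061 -0.320 0.018 -31
```

```text
time_s: 11.65
tcp_pos: [0.608, -0.3207, 0.0209]
ee_rot: [[-0.514, -0.858, 0.005], [-0.858, 0.514, -0.002], [-0.001, -0.005, -1.0]]
wrist_force: [-0.3, 0.3, 0.5]
gripper_width: 0.997
t 11.65 tcp [ 0.608  -0.3207  0.0209] jig [-0.3572 -0.0662] F [-0.3   0.27  0.53] w 0.997
shift/100mm in tool axes [0.004  0.0202 0.0293]
yaw now 149.04 turn tool z (x45): 0.0009
tilt fix rotvec tool/45deg [-0.0063  0.0012  0.    ]
```

```bash
python3 -m crank '[[-0.2,[0,0,0],[0,0,0]],[-0.2,[0,0,0],[0,0,0]],[-0.2,[0,0,0],[0,0,0]],[-0.2,[0,0,0],[0,0,0]],[-0.2,[0,0,0],[0,0,0]],[-0.2,[0,0,0],[0,0,0]],[-0.2,[0,0,0],[0,0,0]],[-0.2,[0,0,0],[0,0,0]]]'
python3 d.py w 0.6061 -0.320 0.018 -31
python3 -c "
from h import *
cv2.imwrite('pics/f_w.png',r.capture('wrist')['img'])"
```

```text
time_s: 12.45
tcp_pos: [0.6063, -0.3201, 0.0181]
ee_rot: [[-0.515, -0.857, 0.0], [-0.857, 0.515, -0.0], [-0.0, -0.0, -1.0]]
wrist_force: [0.2, -0.5, 0.8]
gripper_width: 0.649
t 12.45 tcp [ 0.6063 -0.3201  0.0181] jig [-0.3568 -0.0645] F [ 0.18 -0.46  0.83] w 0.649
shift/100mm in tool axes [0.0003 0.0026 0.0011]
yaw now 149.02 turn tool z (x45): 0.0004
tilt fix rotvec tool/45deg [-0.0003  0.      0.    ]
```

View pics/f_w.png

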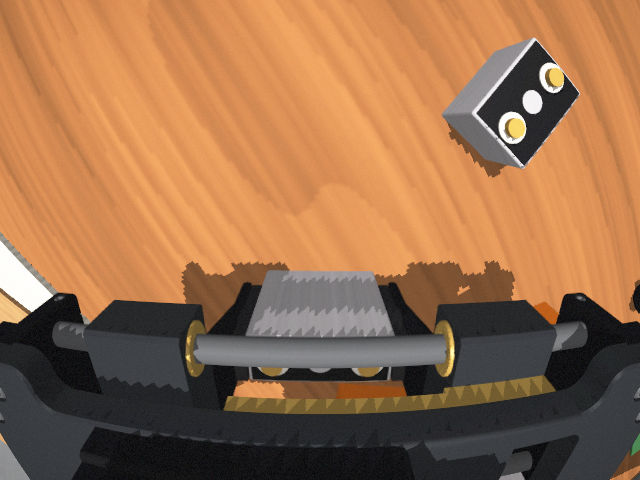

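The fifth cell is gripped (56 mm), square between the pads. Now lift by 100 mm so it clears the orange cells, then turn to the jig's direction.

```bash
python3 -m crank '[[-0.2,[0,0,-0.15],[0,0,0]],[-0.2,[0,0,-0.3],[0,0,0]],[-0.2,[0,0,-0.35],[0,0,0]],[-0.2,[0,0,-0.25],[0,0,0]],[-0.2,[0,0,0],[0,0,-0.149]],[-0.2,[0,0,0],[0,0,-0.149]],[-0.2,[0,0,0],[0,0,-0.149]],[-0.2,[0,0,0],[0,0,-0.149]]]'
python3 d.py j -0.1755 -0.0005 0.118 -4.13
```

```text
time_s: 13.3
tcp_pos: [0.6058, -0.3199, 0.1238]
ee_rot: [[-0.068, -0.998, -0.0], [-0.998, 0.068, 0.0], [-0.0, 0.0, -1.0]]
wrist_force: [0.1, 0.4, -1.1]
gripper_width: 0.642
t 13.3 tcp [ 0.6058 -0.3199  0.1238] jig [-0.3566 -0.064 ] F [ 0.05  0.39 -1.08] w 0.642
shift/100mm in tool axes [-1.814   0.6272  0.0582]
yaw now 176.1 turn tool z (x45): 0.0052
tilt fix rotvec tool/45deg [0.0002 0.0003 0.    ]
```

```bash
python3 -m crank '[[-0.2,[-0.25,0.088,0],[0,0,0]],[-0.2,[-0.4,0.138,0],[0,0,0]],[-0.2,[-0.4,0.138,0],[0,0,0]],[-0.2,[-0.4,0.138,0],[0,0,0]],[-0.2,[-0.25,0.088,0],[0,0,0]],[-0.2,[-0.114,0.037,0],[0,0,0]],[-0.2,[0,0,0],[0,0,0]],[-0.2,[0,0,0],[0,0,0]]]'
python3 -m crank '[[-0.2,[0,0,0],[0,0,0]],[-0.2,[0,0,0],[0,0,0]]]'
python3 d.py j -0.1755 -0.0005 0.118 -4.13
python3 -c "
from h import *
cv2.imwrite('pics/g_w.png',r.capture('wrist')['img'])
c=r.capture('scene')['img'];cv2.imwrite('pics/g_s.png',cv2.resize(c[145:300,230:410],None,fx=3.8,fy=3.8,interpolation=cv2.INTER_CUBIC))"
```

```text
time_s: 14.1
tcp_pos: [0.5573, -0.135, 0.1236]
ee_rot: [[-0.073, -0.997, 0.001], [-0.997, 0.073, -0.0], [0.0, -0.001, -1.0]]
wrist_force: [0.9, -1.5, -1.6]
gripper_width: 0.639
time_s: 14.3
tcp_pos: [0.557, -0.1356, 0.1229]
ee_rot: [[-0.074, -0.997, -0.0], [-0.997, 0.074, -0.0], [0.0, 0.0, -1.0]]
wrist_force: [0.5, 0.5, -0.9]
gripper_width: 0.639
t 14.3 tcp [ 0.557  -0.1356  0.1229] jig [-0.1763 -0.002 ] F [ 0.54  0.46 -0.94] w 0.639
shift/100mm in tool axes [-0.008   0.0147  0.0485]
yaw now 175.74 turn tool z (x45): -0.0028
tilt fix rotvec tool/45deg [ 0.0003 -0.0001  0.    ]
```

View pics/g_s.png

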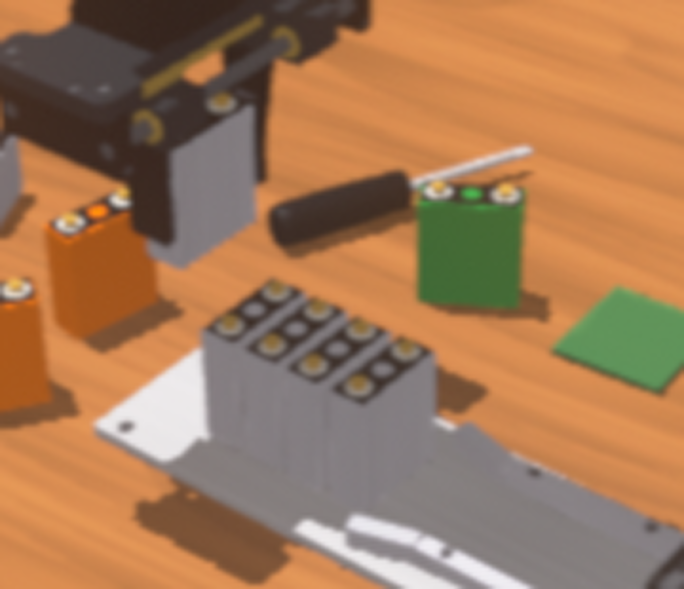

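View pics/g_w.png

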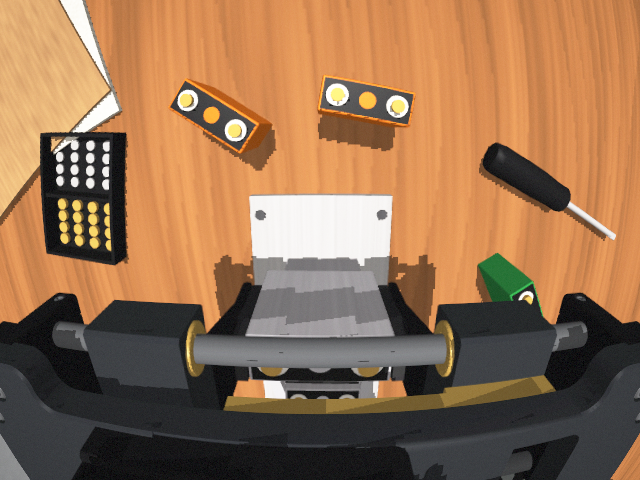

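The scene view shows the four row cells straight and the fifth held upright behind them. I'll correct y by +1.5 mm and lower.

```bash
python3 -m crank '[[-0.2,[-0.006,0.015,0.2],[0,0,-0.003]],[-0.2,[0,0,0.3],[0,0,0]],[-0.2,[0,0,0.25],[0,0,0]],[-0.2,[0,0,0.12],[0,0,0]],[-0.2,[0,0,0.05],[0,0,0]],[-0.2,[0,0,0.02],[0,0,0]],[-0.2,[0,0,0],[0,0,0]],[-0.2,[0,0,0],[0,0,0]]]'
python3 -m crank '[[-0.2,[0,0,0],[0,0,0]],[-0.2,[0,0,0],[0,0,0]]]'
python3 d.py j -0.1755 -0.0005 0.026 -4.13
```

```text
time_s: 15.2
tcp_pos: [0.5563, -0.1339, 0.0302]
ee_rot: [[-0.07, -0.998, 0.002], [-0.998, 0.07, -0.0], [-0.0, -0.002, -1.0]]
wrist_force: [0.2, 0.1, -1.5]
gripper_width: 0.64
time_s: 15.4
tcp_pos: [0.5558, -0.1339, 0.0297]
ee_rot: [[-0.07, -0.998, 0.001], [-0.998, 0.07, 0.0], [-0.0, -0.001, -1.0]]
wrist_force: [-0.4, 0.4, -0.9]
gripper_width: 0.644
t 15.4 tcp [ 0.5558 -0.1339  0.0297] jig [-0.1747 -0.0006] F [-0.45  0.39 -0.89] w 0.644
shift/100mm in tool axes [0.0081 0.0014 0.0372]
yaw now 175.97 turn tool z (x45): 0.0022
tilt fix rotvec tool/45deg [-0.0016  0.0001 -0.    ]
```

```bash
python3 -m crank '[[-0.2,[0,0,0.01],[0,0,0]],[-0.2,[0,0,0.01],[0,0,0]],[-0.2,[0,0,0.01],[0,0,0]],[-0.2,[0,0,0.004],[0,0,0.002]],[-0.2,[0,0,0],[0,0,0]],[-0.2,[0,0,0],[0,0,0]]]'
python3 d.py j -0.1755 -0.0005 0.026 -4.13
```

```text
time_s: 16.0
tcp_pos: [0.5554, -0.1339, 0.0261]
ee_rot: [[-0.072, -0.997, 0.0], [-0.997, 0.072, -0.0], [0.0, -0.0, -1.0]]
wrist_force: [-0.8, 0.6, 3.9]
gripper_width: 0.642
t 16.0 tcp [ 0.5554 -0.1339  0.0261] jig [-0.1747 -0.0003] F [-0.81  0.6   3.93] w 0.642
shift/100mm in tool axes [ 0.0078 -0.0022  0.0007]
yaw now 175.89 turn tool z (x45): 0.0005
tilt fix rotvec tool/45deg [-0.0001 -0.0002  0.    ]
```

It has touched down (force up about 5 N). I'll release briefly so it stands flat, regrip, take a top view, and estimate the stop face.

```bash
python3 -m crank '[[-0.5,[0,0,0],[0,0,0]],[-0.5,[0,0,0],[0,0,0]],[-0.5,[0,0,0],[0,0,0]],[-0.2,[0,0,-0.004],[0,0,0]],[-0.2,[0,0,0],[0,0,0]],[-0.2,[0,0,0],[0,0,0]],[-0.2,[0,0,0],[0,0,0]],[-0.2,[0,0,0],[0,0,0]]]'
python3 d.py j -0.1755 -0.0005 0.026 -4.13
python3 - <<'E'
from d import *
t=r.capture("top");c=t["img"];cv2.imwrite("pics/i_t.png",cv2.resize(c[215:305,160:365],None,fx=3.9,fy=3.9,interpolation=cv2.INTER_CUBIC))
for z in(.008,.03,.054): print([np.round(tojig(onz(t,u,256,z)),4) for u in(219,221)])
E
```

```text
time_s: 16.8
tcp_pos: [0.5554, -0.1339, 0.026]
ee_rot: [[-0.072, -0.997, 0.0], [-0.997, 0.072, 0.0], [-0.0, -0.0, -1.0]]
wrist_force: [-0.7, -0.1, -1.3]
gripper_width: 0.641
t 16.8 tcp [ 0.5554 -0.1339  0.026 ] jig [-0.1747 -0.0003] F [-0.72 -0.12 -1.27] w 0.641
shift/100mm in tool axes [ 0.0076 -0.0021 -0.0003]
yaw now 175.88 turn tool z (x45): 0.0001
tilt fix rotvec tool/45deg [-0.0001  0.     -0.    ]
[array([ 0.0967, -0.    ]), array([ 0.0922, -0.0005])]
[array([0.0933, 0.0018]), array([0.0889, 0.0013])]
[array([0.0895, 0.0037]), array([0.0853, 0.0033])]
```

View pics/i_t.png

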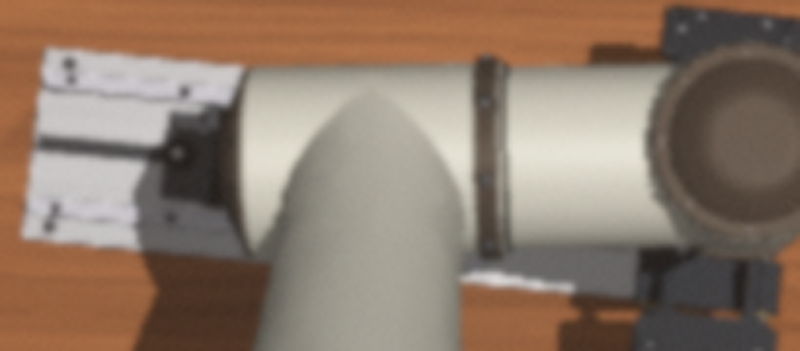

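The arm hides the row, but the stop face shows at about jig x 0.09. Next I'll push slowly along +x (tool −x) at 20 mm/s to close the gaps, watching the force.

```bash
python3 -m crank '[[-0.2,[-0.01,0,0],[0,0,0]],[-0.2,[-0.02,0,0],[0,0,0]],[-0.2,[-0.02,0,0],[0,0,0]],[-0.2,[-0.02,0,0],[0,0,0]],[-0.2,[-0.02,0,0],[0,0,0]],[-0.2,[-0.02,0,0],[0,0,0]],[-0.2,[-0.02,0,0],[0,0,0]],[-0.2,[-0.02,0,0],[0,0,0]]]'
python3 d.py j -0.012 -0.0005 0.026 -4.13
```

```text
time_s: 17.65
tcp_pos: [0.5563, -0.1189, 0.026]
ee_rot: [[-0.072, -0.997, -0.0], [-0.997, 0.072, -0.0], [0.0, 0.0, -1.0]]
wrist_force: [0.3, -2.3, -1.9]
gripper_width: 0.635
t 17.65 tcp [ 0.5563 -0.1189  0.026 ] jig [-0.1597 -0.0002] F [ 0.34 -2.3  -1.91] w 0.635
shift/100mm in tool axes [-1.4773e+00 -3.7000e-03 -4.0000e-04]
yaw now 175.88 turn tool z (x45): 0.0002
tilt fix rotvec tool/45deg [ 0.0004 -0.0003  0.    ]
```

```bash
python3 -m crank '[[-0.2,[-0.02,0,0],[0,0,0]],[-0.2,[-0.02,0,0],[0,0,0]],[-0.2,[-0.02,0,0],[0,0,0]],[-0.2,[-0.02,0,0],[0,0,0]],[-0.2,[-0.02,0,0],[0,0,0]],[-0.2,[-0.02,0,0],[0,0,0]],[-0.2,[-0.02,0,0],[0,0,0]],[-0.2,[-0.02,0,0],[0,0,0]]]'
python3 d.py j -0.012 -0.0005 0.026 -4.13
python3 -c "
from h import *
c=r.capture('scene')['img'];cv2.imwrite('pics/j_s.png',cv2.resize(c[165:320,250:430],None,fx=3.8,fy=3.8,interpolation=cv2.INTER_CUBIC))"
```

```text
time_s: 18.45
tcp_pos: [0.5575, -0.1028, 0.026]
ee_rot: [[-0.072, -0.997, -0.0], [-0.997, 0.072, 0.0], [-0.0, 0.0, -1.0]]
wrist_force: [-0.6, -2.7, -2.9]
gripper_width: 0.64
t 18.45 tcp [ 0.5575 -0.1028  0.026 ] jig [-0.1435 -0.0002] F [-0.62 -2.68 -2.95] w 0.64
shift/100mm in tool axes [-1.3154e+00 -3.6000e-03 -3.0000e-04]
yaw now 175.88 turn tool z (x45): 0.0002
tilt fix rotvec tool/45deg [0.0003 0.     0.    ]
```

View pics/j_s.png

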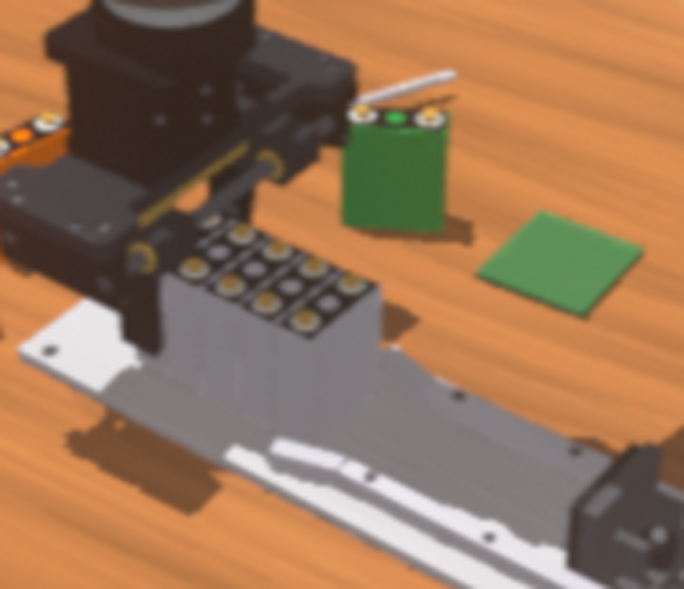

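The row is closed up and straight, with about 2.7 N of friction. I'll push on into the flare.

```bash
python3 -m crank '[[-0.2,[-0.02,0,0],[0,0,0]],[-0.2,[-0.03,0,0],[0,0,0]],[-0.2,[-0.03,0,0],[0,0,0]],[-0.2,[-0.03,0,0],[0,0,0]],[-0.2,[-0.03,0,0],[0,0,0]],[-0.2,[-0.03,0,0],[0,0,0]],[-0.2,[-0.03,0,0],[0,0,0]],[-0.2,[-0.02,0,0],[0,0,0]]]'
python3 d.py j -0.012 -0.0005 0.026 -4.13
```

```text
time_s: 19.3
tcp_pos: [0.5592, -0.0807, 0.026]
ee_rot: [[-0.072, -0.997, -0.0], [-0.997, 0.072, 0.0], [-0.0, 0.0, -1.0]]
wrist_force: [0.5, -4.1, -1.8]
gripper_width: 0.643
t 19.3 tcp [ 0.5592 -0.0807  0.026 ] jig [-0.1214 -0.0002] F [ 0.45 -4.05 -1.81] w 0.643
shift/100mm in tool axes [-1.094  -0.0032  0.    ]
yaw now 175.88 turn tool z (x45): 0.0003
tilt fix rotvec tool/45deg [0.0002 0.     0.    ]
```

```bash
python3 -m crank '[[-0.2,[-0.02,0,0],[0,0,0]],[-0.2,[-0.02,0,0],[0,0,0]],[-0.2,[-0.02,0,0],[0,0,0]],[-0.2,[-0.02,0,0],[0,0,0]],[-0.2,[-0.02,0,0],[0,0,0]],[-0.2,[-0.02,0,0],[0,0,0]],[-0.2,[-0.02,0,0],[0,0,0]],[-0.2,[-0.02,0,0],[0,0,0]]]'
python3 d.py j -0.012 -0.0005 0.026 -4.13
python3 -c "
from h import *
c=r.capture('scene')['img'];cv2.imwrite('pics/k_s.png',cv2.resize(c[185:340,270:450],None,fx=3.8,fy=3.8,interpolation=cv2.INTER_CUBIC))"
```

```text
time_s: 20.1
tcp_pos: [0.5603, -0.0649, 0.026]
ee_rot: [[-0.072, -0.997, -0.0], [-0.997, 0.072, -0.0], [0.0, 0.0, -1.0]]
wrist_force: [0.0, -2.7, -3.5]
gripper_width: 0.639
t 20.1 tcp [ 0.5603 -0.0649  0.026 ] jig [-0.1056 -0.0002] F [ 0.04 -2.72 -3.52] w 0.639
shift/100mm in tool axes [-9.355e-01 -2.900e-03  2.000e-04]
yaw now 175.88 turn tool z (x45): 0.0002
tilt fix rotvec tool/45deg [ 0.0001 -0.      0.    ]
```

View pics/k_s.png

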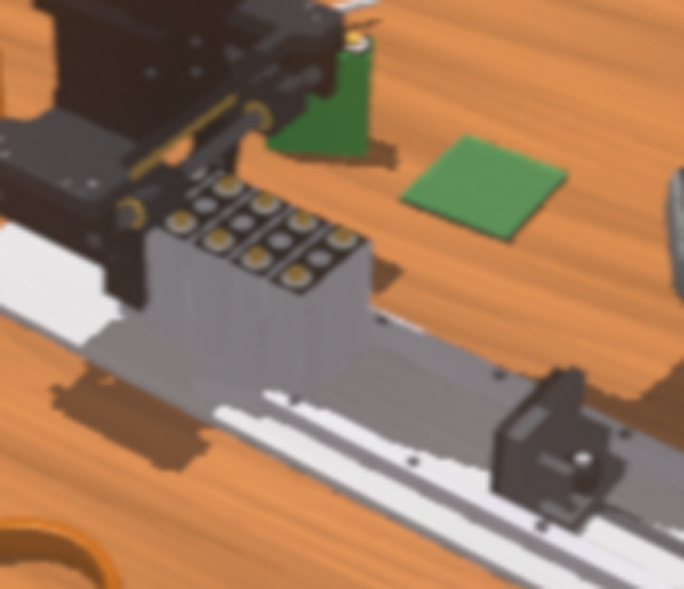

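The front cell is past the mouth with no jam. I'll continue to about 25 mm short of the stop.

```bash
python3 -m crank '[[-0.2,[-0.02,0,0],[0,0,0]],[-0.2,[-0.03,0,0],[0,0,0]],[-0.2,[-0.03,0,0],[0,0,0]],[-0.2,[-0.03,0,0],[0,0,0]],[-0.2,[-0.03,0,0],[0,0,0]],[-0.2,[-0.03,0,0],[0,0,0]],[-0.2,[-0.03,0,0],[0,0,0]],[-0.2,[-0.03,0,0],[0,0,0]]]'
python3 d.py j -0.012 -0.0005 0.026 -4.13
```

```text
time_s: 20.95
tcp_pos: [0.562, -0.0419, 0.0261]
ee_rot: [[-0.072, -0.997, -0.0], [-0.997, 0.072, -0.0], [0.0, 0.0, -1.0]]
wrist_force: [-0.7, -1.6, -2.1]
gripper_width: 0.644
t 20.95 tcp [ 0.562  -0.0419  0.0261] jig [-0.0825 -0.0002] F [-0.67 -1.61 -2.12] w 0.644
shift/100mm in tool axes [-7.047e-01 -2.700e-03  7.000e-04]
yaw now 175.88 turn tool z (x45): 0.0002
tilt fix rotvec tool/45deg [ 0. -0. -0.]
```

```bash
python3 -m crank '[[-0.2,[-0.03,0,0],[0,0,0]],[-0.2,[-0.03,0,0],[0,0,0]],[-0.2,[-0.03,0,0],[0,0,0]],[-0.2,[-0.03,0,0],[0,0,0]],[-0.2,[-0.03,0,0],[0,0,0]],[-0.2,[-0.03,0,0],[0,0,0]],[-0.2,[-0.03,0,0],[0,0,0]],[-0.2,[-0.02,0,0],[0,0,0]]]'
python3 d.py j -0.012 -0.0005 0.026 -4.13
```

```text
time_s: 21.75
tcp_pos: [0.5637, -0.0189, 0.0261]
ee_rot: [[-0.072, -0.997, -0.0], [-0.997, 0.072, -0.0], [0.0, 0.0, -1.0]]
wrist_force: [-0.1, -2.1, -1.4]
gripper_width: 0.639
t 21.75 tcp [ 0.5637 -0.0189  0.0261] jig [-0.0594 -0.0002] F [-0.14 -2.12 -1.4 ] w 0.639
shift/100mm in tool axes [-0.4745 -0.0027  0.0005]
yaw now 175.89 turn tool z (x45): 0.0004
tilt fix rotvec tool/45deg [ 0.0001 -0.0001  0.    ]
```

```bash
python3 -m crank '[[-0.2,[-0.02,0,0],[0,0,0]],[-0.2,[-0.02,0,0],[0,0,0]],[-0.2,[-0.02,0,0],[0,0,0]],[-0.2,[-0.02,0,0],[0,0,0]],[-0.2,[-0.02,0,0],[0,0,0]],[-0.2,[-0.01,0,0],[0,0,0]],[-0.2,[0,0,0],[0,0,0]]]'
python3 d.py j -0.012 -0.0005 0.026 -4.13
python3 -c "
from h import *
c=r.capture('scene')['img'];cv2.imwrite('pics/l_s.png',cv2.resize(c[185:340,310:490],None,fx=3.8,fy=3.8,interpolation=cv2.INTER_CUBIC))"
```

```text
time_s: 22.45
tcp_pos: [0.5645, -0.0079, 0.0261]
ee_rot: [[-0.072, -0.997, 0.0], [-0.997, 0.072, 0.0], [-0.0, -0.0, -1.0]]
wrist_force: [-0.1, -1.7, -1.5]
gripper_width: 0.642
t 22.45 tcp [ 0.5645 -0.0079  0.0261] jig [-0.0484 -0.0003] F [-0.12 -1.74 -1.54] w 0.642
shift/100mm in tool axes [-0.3643 -0.0023  0.0008]
yaw now 175.89 turn tool z (x45): 0.0004
tilt fix rotvec tool/45deg [-0.0001  0.0003 -0.    ]
```

View pics/l_s.png

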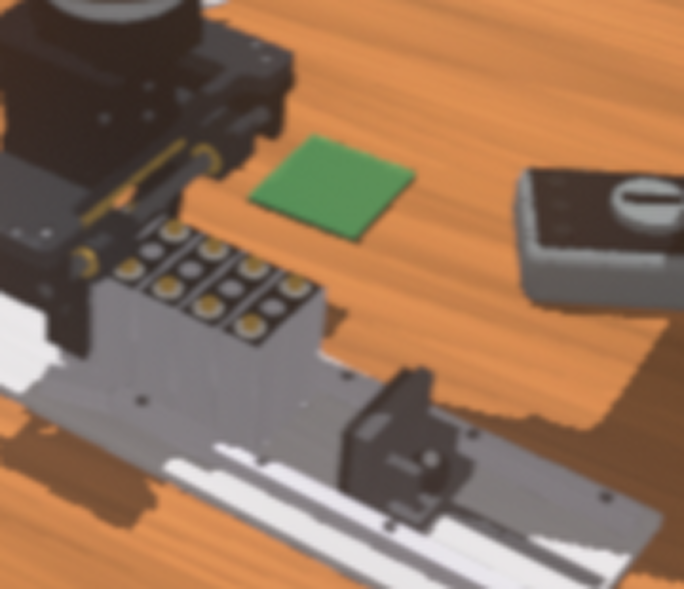

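There is still a ~40 mm gap to the stop, and the block is straight. I'll advance 24 mm, then go at 1 mm per row.

```bash
python3 -m crank '[[-0.2,[-0.02,0,0],[0,0,0]],[-0.2,[-0.03,0,0],[0,0,0]],[-0.2,[-0.03,0,0],[0,0,0]],[-0.2,[-0.03,0,0],[0,0,0]],[-0.2,[-0.03,0,0],[0,0,0]],[-0.2,[-0.03,0,0],[0,0,0]],[-0.2,[-0.03,0,0],[0,0,0]],[-0.2,[-0.02,0,0],[0,0,0]]]'
python3 d.py j -0.012 -0.0005 0.026 -4.13
```

```text
time_s: 23.3
tcp_pos: [0.566, 0.014, 0.026]
ee_rot: [[-0.072, -0.997, -0.0], [-0.997, 0.072, -0.0], [0.0, 0.0, -1.0]]
wrist_force: [0.5, -3.3, -1.1]
gripper_width: 0.645
t 23.3 tcp [0.566 0.014 0.026] jig [-0.0264 -0.0002] F [ 0.5  -3.3  -1.06] w 0.645
shift/100mm in tool axes [-0.1442 -0.0028  0.0005]
yaw now 175.89 turn tool z (x45): 0.0005
tilt fix rotvec tool/45deg [ 0.0001 -0.0001 -0.    ]
```

```bash
python3 -m crank '[[-0.2,[-0.01,0,0],[0,0,0]],[-0.2,[-0.01,0,0],[0,0,0]],[-0.2,[-0.01,0,0],[0,0,0]],[-0.2,[-0.01,0,0],[0,0,0]],[-0.2,[-0.01,0,0],[0,0,0]]]'
python3 d.py j -0.012 -0.0005 0.026 -4.13
python3 -c "
from h import *
c=r.capture('scene')['img'];cv2.imwrite('pics/n_s.png',cv2.resize(c[185:340,310:490],None,fx=3.8,fy=3.8,interpolation=cv2.INTER_CUBIC))"
```

```text
time_s: 23.8
tcp_pos: [0.5664, 0.0187, 0.0261]
ee_rot: [[-0.072, -0.997, -0.0], [-0.997, 0.072, -0.0], [0.0, 0.0, -1.0]]
wrist_force: [0.0, -3.4, -0.6]
gripper_width: 0.643
t 23.8 tcp [0.5664 0.0187 0.0261] jig [-0.0217 -0.0002] F [ 0.04 -3.4  -0.64] w 0.643
shift/100mm in tool axes [-0.0973 -0.0026  0.0009]
yaw now 175.87 turn tool z (x45): -0.0
tilt fix rotvec tool/45deg [ 0. -0. -0.]
```

View pics/n_s.png

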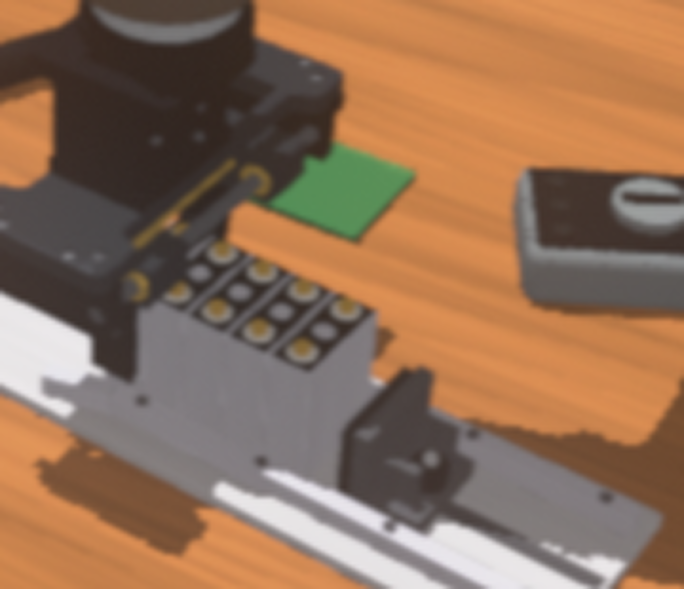

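Front at x ≈ 0.077, with ~15 mm left. Continuing at 1 mm per row in short calls.

```bash
for i in 1; do python3 -m crank '[[-0.2,[-0.01,0,0],[0,0,0]],[-0.2,[-0.01,0,0],[0,0,0]],[-0.2,[-0.01,0,0],[0,0,0]],[-0.2,[-0.01,0,0],[0,0,0]],[-0.2,[-0.01,0,0],[0,0,0]],[-0.2,[-0.01,0,0],[0,0,0]]]'; done
python3 d.py j -0.012 -0.0005 0.026 -4.13
```

```text
time_s: 24.45
tcp_pos: [0.5668, 0.0248, 0.0261]
ee_rot: [[-0.072, -0.997, 0.0], [-0.997, 0.072, 0.0], [-0.0, -0.0, -1.0]]
wrist_force: [-0.2, -4.2, -1.0]
gripper_width: 0.641
t 24.45 tcp [0.5668 0.0248 0.0261] jig [-0.0156 -0.0003] F [-0.24 -4.17 -0.96] w 0.641
shift/100mm in tool axes [-0.0364 -0.0025  0.0006]
yaw now 175.88 turn tool z (x45): 0.0002
tilt fix rotvec tool/45deg [-0.  0. -0.]
```

```bash
python3 -m crank '[[-0.2,[-0.01,0,0],[0,0,0]],[-0.2,[-0.01,0,0],[0,0,0]],[-0.2,[-0.01,0,0],[0,0,0]]]'
python3 d.py j -0.012 -0.0005 0.026 -4.13
```

```text
time_s: 24.75
tcp_pos: [0.567, 0.0278, 0.0261]
ee_rot: [[-0.072, -0.997, 0.0], [-0.997, 0.072, 0.0], [-0.0, -0.0, -1.0]]
wrist_force: [0.7, -3.2, -0.3]
gripper_width: 0.642
t 24.75 tcp [0.567  0.0278 0.0261] jig [-0.0126 -0.0003] F [ 0.65 -3.22 -0.32] w 0.642
shift/100mm in tool axes [-0.0063 -0.0024  0.0009]
yaw now 175.88 turn tool z (x45): 0.0002
tilt fix rotvec tool/45deg [-0.  0.  0.]
```

```bash
python3 -m crank '[[-0.2,[-0.01,0,0],[0,0,0]],[-0.2,[-0.01,0,0],[0,0,0]]]'
python3 d.py j -0.012 -0.0005 0.026 -4.13
```

```text
time_s: 24.95
tcp_pos: [0.5672, 0.0297, 0.0261]
ee_rot: [[-0.072, -0.997, -0.0], [-0.997, 0.072, -0.0], [0.0, 0.0, -1.0]]
wrist_force: [-0.8, -3.7, 0.1]
gripper_width: 0.64
t 24.95 tcp [0.5672 0.0297 0.0261] jig [-0.0107 -0.0002] F [-0.75 -3.74  0.09] w 0.64
shift/100mm in tool axes [ 0.0134 -0.0026  0.0006]
yaw now 175.88 turn tool z (x45): 0.0001
tilt fix rotvec tool/45deg [ 0. -0. -0.]
```

```bash
python3 -m crank '[[-0.2,[-0.01,0,0],[0,0,0]],[-0.2,[-0.01,0,0],[0,0,0]]]' | grep -E "tcp|force"

```

```text
tcp_pos: [0.5673, 0.0318, 0.0261]
wrist_force: [-1.2, -3.9, -1.5]
```

```bash
python3 -m crank '[[-0.2,[-0.01,0,0],[0,0,0]],[-0.2,[0,0,0],[0,0,0]]]' | grep -E "tcp|force"
python3 -c "
from h import *
c=r.capture('scene')['img'];cv2.imwrite('pics/o_s.png',cv2.resize(c[205:325,330:450],None,fx=5,fy=5,interpolation=cv2.INTER_CUBIC))"
```

```text
tcp_pos: [0.5674, 0.0329, 0.0261]
wrist_force: [-0.4, -2.9, -1.4]
```

View pics/o_s.png

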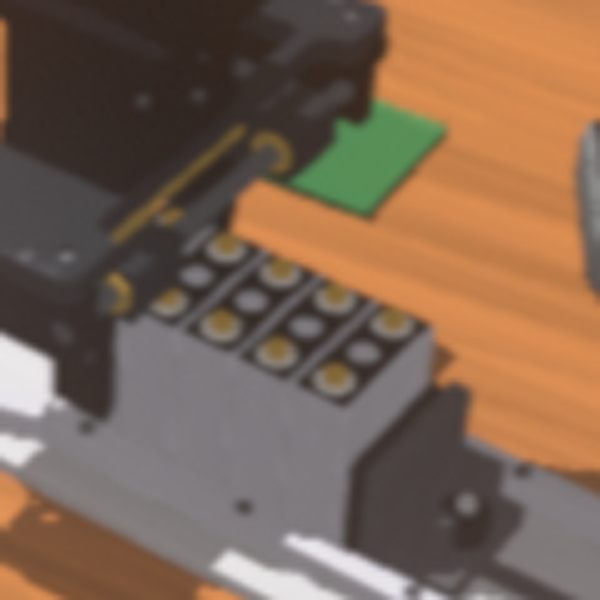

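Nearly touching. Now single small steps.

```bash
python3 -m crank '[[-0.2,[-0.01,0,0],[0,0,0]],[-0.2,[-0.01,0,0],[0,0,0]]]' | grep -E "tcp|force"

```

```text
tcp_pos: [0.5675, 0.0347, 0.0261]
wrist_force: [-0.1, -3.6, -0.8]
```

```bash
python3 -m crank '[[-0.2,[-0.01,0,0],[0,0,0]],[-0.2,[0,0,0],[0,0,0]]]' | grep -E "tcp|force"

```

```text
tcp_pos: [0.5676, 0.0355, 0.0261]
wrist_force: [-0.2, -4.5, -0.5]
```

```bash
python3 -m crank '[[-0.2,[-0.01,0,0],[0,0,0]],[-0.2,[0,0,0],[0,0,0]]]' | grep -E "tcp|force"

```

```text
tcp_pos: [0.5676, 0.036, 0.0261]
wrist_force: [0.3, -6.4, 0.7]
```

```bash
python3 -m crank '[[-0.2,[-0.01,0,0],[0,0,0]],[-0.2,[0,0,0],[0,0,0]]]' | grep -E "tcp|force"

```

```text
tcp_pos: [0.5676, 0.0366, 0.0261]
wrist_force: [0.6, -8.3, 0.2]
```

In contact (force rising ~3 N/mm). Pressing to about 13 N and holding.

```bash
python3 -m crank '[[-0.2,[-0.01,0,0],[0,0,0]],[-0.2,[-0.005,0,0],[0,0,0]],[-0.2,[0,0,0],[0,0,0]]]' | grep -E "tcp|force"

```

```text
tcp_pos: [0.5676, 0.0374, 0.0262]
wrist_force: [0.8, -10.8, 0.8]
```

```bash
python3 -m crank '[[-0.2,[-0.01,0,0],[0,0,0]],[-0.2,[0,0,0],[0,0,0]],[-0.2,[0,0,0],[0,0,0]]]' | grep -E "tcp|force"

```

```text
tcp_pos: [0.5677, 0.038, 0.0262]
wrist_force: [0.6, -12.6, 0.3]
```

```bash
python3 -m crank '[[-0.2,[-0.004,0,0],[0,0,0]],[-0.2,[0,0,0],[0,0,0]],[-0.2,[0,0,0],[0,0,0]],[-0.2,[0,0,0],[0,0,0]],[-0.2,[0,0,0],[0,0,0]],[-0.2,[0,0,0],[0,0,0]],[-0.2,[0,0,0],[0,0,0]],[-0.2,[0,0,0],[0,0,0]]]' | grep -E "time|tcp|force"
python3 -m crank '[[-0.2,[0,0,0],[0,0,0]],[-0.2,[0,0,0],[0,0,0]],[-0.2,[0,0,0],[0,0,0]],[-0.2,[0,0,0],[0,0,0]]]' | grep -E "time|tcp|force"
python3 -c "
from h import *
for n in('scene','wrist'):
  c=r.capture(n)['img']
  if n=='scene': c=cv2.resize(c[205:325,330:450],None,fx=5,fy=5,interpolation=cv2.INTER_CUBIC)
  cv2.imwrite('pics/p_%s.png'%n,c)"
```

```text
time_s: 27.6
tcp_pos: [0.5676, 0.0382, 0.0262]
wrist_force: [1.4, -12.6, 0.7]
time_s: 28.0
tcp_pos: [0.5677, 0.0382, 0.0262]
wrist_force: [2.0, -12.7, 0.7]
```

View pics/p_scene.png

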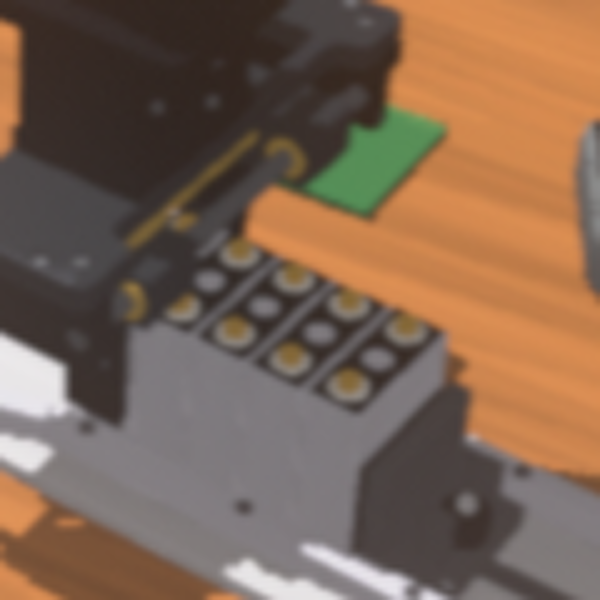

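View pics/p_wrist.png

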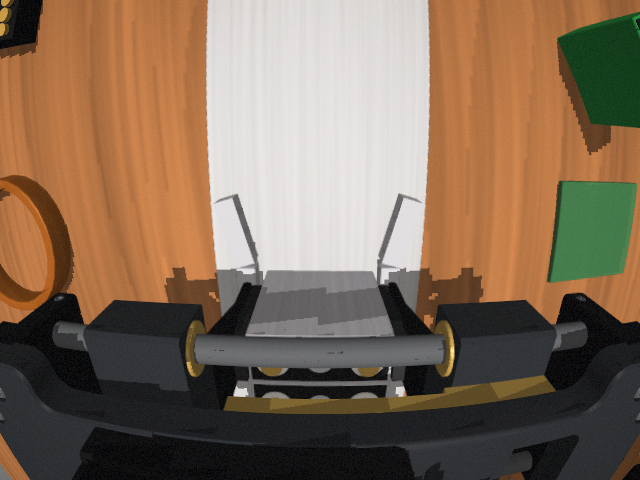

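Held for over 1 s at 12.6 N: the wrist view shows it square in the channel, the scene view all closed up against the stop. Now I'll back off gradually before releasing.

```bash
python3 -m crank '[[-0.2,[0.005,0,0],[0,0,0]],[-0.2,[0.005,0,0],[0,0,0]],[-0.2,[0.005,0,0],[0,0,0]],[-0.2,[0.005,0,0],[0,0,0]],[-0.2,[0,0,0],[0,0,0]]]' | grep -E "time|tcp|force"

```

```text
time_s: 28.6
tcp_pos: [0.5678, 0.0379, 0.0261]
wrist_force: [0.1, -6.2, -0.7]
```

```bash
python3 -m crank '[[-0.2,[0.005,0,0],[0,0,0]],[-0.2,[0.005,0,0],[0,0,0]],[-0.2,[0,0,0],[0,0,0]],[-0.2,[0,0,0],[0,0,0]]]' | grep -E "time|tcp|force"

```

```text
time_s: 29.0
tcp_pos: [0.5678, 0.0375, 0.0261]
wrist_force: [0.8, -5.8, -0.9]
```

```bash
python3 -m crank '[[-0.2,[0.005,0,0],[0,0,0]],[-0.2,[0.005,0,0],[0,0,0]],[-0.2,[0.005,0,0],[0,0,0]],[-0.2,[0,0,0],[0,0,0]],[-0.2,[0,0,0],[0,0,0]]]' | grep -E "time|tcp|force"

```

```text
time_s: 29.5
tcp_pos: [0.5679, 0.0364, 0.0261]
wrist_force: [1.3, -2.2, -2.1]
```

```bash
python3 -m crank '[[-0.2,[0.004,0,0],[0,0,0]],[-0.2,[0,0,0],[0,0,0]],[-0.2,[0,0,0],[0,0,0]]]' | grep -E "time|tcp|force"
python3 -m crank '[[-0.6,[0,0,0],[0,0,0]],[-0.8,[0,0,0],[0,0,0]],[-0.9,[0,0,0],[0,0,0]],[-1,[0,0,0],[0,0,0]],[-1,[0,0,0],[0,0,0]]]'
python3 -c "
from h import *
for n in('scene','wrist'):
  c=r.capture(n)['img']
  if n=='scene': c=cv2.resize(c[205:325,330:450],None,fx=5,fy=5,interpolation=cv2.INTER_CUBIC)
  cv2.imwrite('pics/q_%s.png'%n,c)"
```

```text
time_s: 29.8
tcp_pos: [0.5676, 0.0359, 0.026]
wrist_force: [1.0, -0.8, -1.2]
time_s: 30.3
tcp_pos: [0.5677, 0.0357, 0.0261]
ee_rot: [[-0.072, -0.997, 0.0], [-0.997, 0.072, 0.0], [-0.0, -0.0, -1.0]]
wrist_force: [-0.6, 0.1, 0.8]
gripper_width: 0.972
```

View pics/q_scene.png

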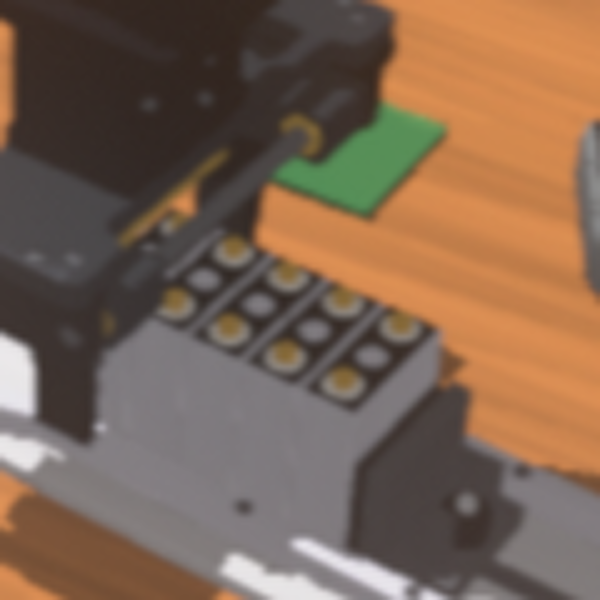

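View pics/q_wrist.png

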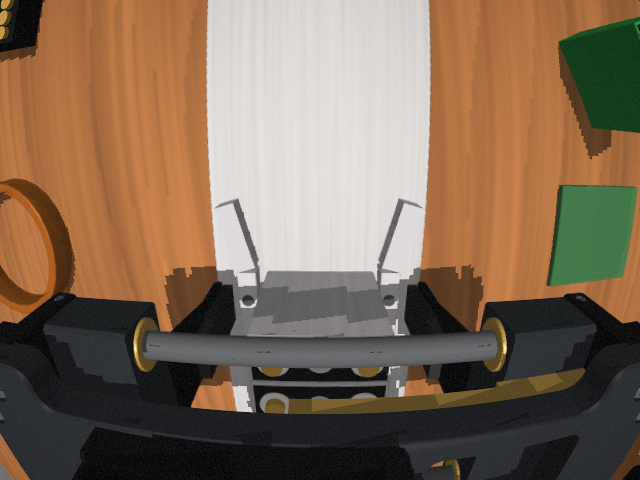

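Released; the block is still closed. I'll raise the tool and clear the view for the final check.

```bash
python3 -m crank '[[-1,[0,0,-0.2],[0,0,0]],[-1,[0,0,-0.4],[0,0,0]],[-1,[0,0,-0.4],[0,0,0]],[-1,[0,0,-0.4],[0,0,0]],[-1,[0.45,0,0],[0,0,0]],[-1,[0.45,0,0],[0,0,0]],[-1,[0.45,0,0],[0,0,0]],[-1,[0.45,0,0],[0,0,0]]]'
python3 -m crank '[[-1,[0.45,0.2,0],[0,0,0]],[-1,[0.45,0.2,0],[0,0,0]],[-1,[0.45,0.2,0],[0,0,0]],[-1,[0.3,0.2,0],[0,0,0]],[-1,[0,0,0],[0,0,0]],[-1,[0,0,0],[0,0,0]]]'
python3 - <<'E'
from d import *
from m import posts
t=r.capture("top");s=r.capture("scene")
cv2.imwrite('pics/z_t.png',cv2.resize(t["img"][215:305,160:365],None,fx=3.9,fy=3.9,interpolation=cv2.INTER_CUBIC))
cv2.imwrite('pics/z_s.png',cv2.resize(s["img"][205:325,330:450],None,fx=5,fy=5,interpolation=cv2.INTER_CUBIC))
for p in posts(t["img"],200,300,235,285): X=onz(t,p[0],p[1],.078);print("T",np.round(p,1),np.round(tojig(X),4))
E
```

```text
time_s: 31.2
tcp_pos: [0.5543, -0.1453, 0.1663]
ee_rot: [[-0.071, -0.997, 0.001], [-0.997, 0.071, 0.0], [-0.0, -0.001, -1.0]]
wrist_force: [1.8, 1.2, -0.5]
gripper_width: 0.999
time_s: 31.8
tcp_pos: [0.4625, -0.3033, 0.1661]
ee_rot: [[-0.074, -0.997, 0.0], [-0.997, 0.074, 0.0], [-0.0, -0.0, -1.0]]
wrist_force: [0.4, 0.3, 0.8]
gripper_width: 0.998
T [221.4 245.4 430. ] [ 0.0834 -0.0173]
T [231.8 246.4 406. ] [ 0.0613 -0.0173]
T [242.1 247.4 443. ] [ 0.0393 -0.0173]
T [252.2 248.4 494. ] [ 0.0178 -0.0173]
T [263.  249.4 447. ] [-0.0051 -0.0175]
T [219.4 262.3 480. ] [0.0834 0.0188]
T [230.  263.2 474. ] [0.061  0.0185]
T [240.3 264.  421. ] [0.0393 0.0181]
T [250.5 265.2 462. ] [0.0175 0.0185]
T [260.8 266.4 453. ] [-0.0044  0.0189]
```

View pics/z_t.png

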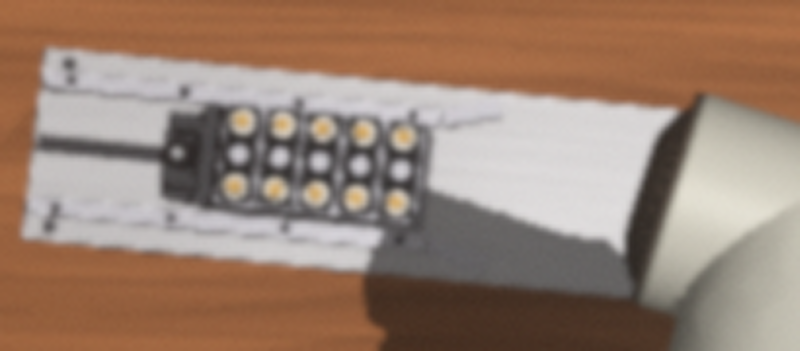

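View pics/z_s.png

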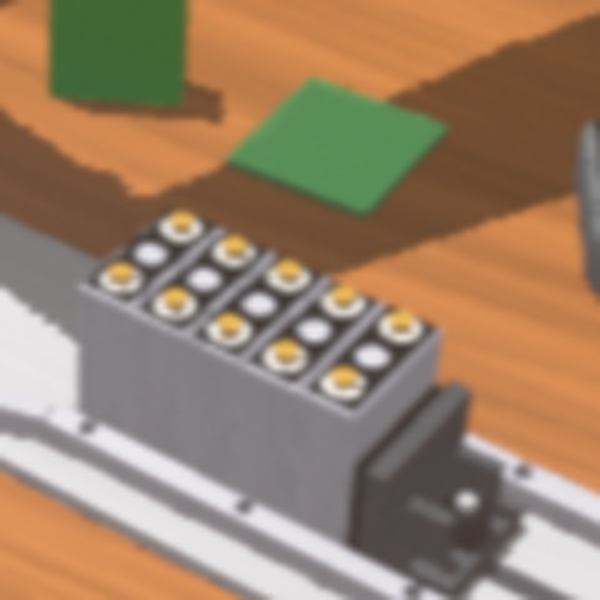

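The top view shows five cells in one straight block at pitches of 21.7–22.4 mm, y ≈ +0.7 mm, with row1 at x = 83 mm against the stop. Handing in.

```bash
python3 -c "
from station import r
print(r.finish_job())"
```

```text
the job is handed in; nothing more can be done
None
```

The five cells now stand as one straight, closed block against the rubber stop, and I handed the job in at about 32 s. No verdict is reported.

**What I did:**
- I squared and centred each of the four row cells by closing the jaws across its width, without lifting any.
- I set the fifth cell down at the tail, regripped it, and slid all five along the channel.
- The block was pressed home for over 1 s with the wrist force at about 12.6 N. The highest reading I saw was 12.7 N. Allowing for sliding friction, I estimate 9–12 N reached the front cell.
- I then eased the load down to about 1 N before letting go.

**Last checks, from the top and scene views:**
- **Spacing:** pitches are 21.7–22.4 mm.
- **Position:** the block is about 0.7 mm off the centre line, with row1 at x ≈ 83 mm.
- **Alignment:** the cells look upright, square and undisturbed after release.

**Limits of the checks:**
- My two jig centre-line estimates, from the top and wrist cameras, differed by about 1 mm. I worked between them.
- The force still bearing on the stop after release could not be measured. I infer about 2 N from the way the force eased off.
- The squat cell and the other bench items were not measured again at the end. The gripper never went near enough to touch them.

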